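# Hang the washed texture rollers in the drying rack

## Task

The texture rollers have been washed and must dry without anything touching their patterned barrels. First clear the two guide sticks that were left lying across the drying rack: lay them flat on the ware board, side by side along its length. Then hang every roller that lies on the table in the rack, one to a bay and level: one handle passed through the round hole in the closed cheek, the other lying in the notch opposite, and the barrel midway so that a handle end sticks out beyond both cheeks; leave the jar of brushes standing where it is.

Things in the scene. Friction and masses are not known exactly. Their poses are not given: they have to be found in the camera images.
- rack: Wooden drying rack, fixed, 180 x 292 x 104 mm high: two upright 12 mm cheeks square to x, each 292 mm long, inner faces 156 mm apart, and between them only a low drip tray (rim 24 mm high). Origin: on the table under its middle; x along the hung rollers' axes, y along the row of four bays, z up. The closed, holed cheek is on the +x side, the notched one on the -x side.
- hole_cheek (a point): Middle of the top edge of the closed cheek (+x side; faces at x = 78 and 90 mm in the rack's frame, top at 104 mm). Four round 18 mm through-holes, centres 74 mm above the table, one for each bay.
- notch_cheek (a point): Middle of the top edge of the notched cheek (-x side; faces at x = -78 and -90 mm). Facing each hole a notch open at the top: 18 mm wide, bottom 65 mm above the table, flaring to 34 mm over its top 14 mm. A roller comes down with a handle in the notch, its middle about 32 mm from the bay's middle towards this cheek, then slides +x so that the other handle enters the hole.
- bay0 (a point): Bay 0 of the rack: the point midway between the cheeks on the centre line of its hole, 74 mm above the table, at y = -114 mm in the rack's frame; axes as the rack's. A hung roller's axis rests 2 mm below it.
- bay1 (a point): Bay 1 of the rack: the point midway between the cheeks on the centre line of its hole, 74 mm above the table, at y = -38 mm in the rack's frame; axes as the rack's. A hung roller's axis rests 2 mm below it.
- bay2 (a point): Bay 2 of the rack: the point midway between the cheeks on the centre line of its hole, 74 mm above the table, at y = 38 mm in the rack's frame; axes as the rack's. A hung roller's axis rests 2 mm below it.
- bay3 (a point): Bay 3 of the rack: the point midway between the cheeks on the centre line of its hole, 74 mm above the table, at y = 114 mm in the rack's frame; axes as the rack's. A hung roller's axis rests 2 mm below it.
- roller0: Wooden texture roller carved with bars across, about 95 g; absent in some starts. Eight-sided carved barrel 40 mm across its flats and 80 mm long; at each end a round handle 14 mm in diameter and 62 mm long with a slightly tapered tip: 204 mm in all. Origin: the middle of its axis (20 mm above the table when lying); x runs along the axis; both ends alike.
- roller1: Wooden texture roller carved with lengthwise ribs, about 95 g; absent in some starts. Eight-sided carved barrel 40 mm across its flats and 80 mm long; at each end a round handle 14 mm in diameter and 62 mm long with a slightly tapered tip: 204 mm in all. Origin: the middle of its axis (20 mm above the table when lying); x runs along the axis; both ends alike.
- roller2: Wooden texture roller carved with square studs, about 95 g; absent in some starts. Eight-sided carved barrel 40 mm across its flats and 80 mm long; at each end a round handle 14 mm in diameter and 62 mm long with a slightly tapered tip: 204 mm in all. Origin: the middle of its axis (20 mm above the table when lying); x runs along the axis; both ends alike.
- roller3: Wooden texture roller carved with slanting leaves, about 95 g; absent in some starts. Eight-sided carved barrel 40 mm across its flats and 80 mm long; at each end a round handle 14 mm in diameter and 62 mm long with a slightly tapered tip: 204 mm in all. Origin: the middle of its axis (20 mm above the table when lying); x runs along the axis; both ends alike.
- stick0: One of a pair of wooden guide sticks, 300 x 30 x 8 mm, 55 g, at the start lying slantwise across the tops of the rack's two cheeks, the one nearer the rack's -y end, about 40 mm clear of the other. Origin: centre of its underside; x along its length, z up. Both sticks are alike.
- stick1: One of a pair of wooden guide sticks, 300 x 30 x 8 mm, 55 g, at the start lying slantwise across the tops of the rack's two cheeks, the one nearer the rack's +y end, about 40 mm clear of the other. Origin: centre of its underside; x along its length, z up. Both sticks are alike.
- board: Flat grey ware board fixed to the table, empty, 120 (x) x 340 (y) x 12 mm thick. Origin: centre of its underside on the table. Laid along y with their middles at x = -30 and +30 mm, y = 0, the two sticks lie side by side with 30 mm between them.
- brush_jar: Glass jar with brushes, jar 72 mm across and 85 mm high, 160 mm with the brushes. Origin: centre of its underside. A bystander.

How it is judged:
By the outcome, as a careful person would: the job done as asked, in the order asked, and still so for the second after the job is handed in, with the robot touching nothing.
Of roller0, roller1, roller2, roller3 only 2 to 4 are there at a start; the rules pass over those that are not, and their reading is None.
At some moment in a run one of roller0, roller1, roller2, roller3 may be knocked a few centimetres aside while the robot is not near it.
Once in a run the grip may slacken for a moment while it holds something.
It also fails if it takes over 210 s, if anything falls off the work surface, if the arm or the gripper's body presses on something with over 40 N, if the wrist force passes 120 N, or if a joint passes its speed limit or range.

## Robot

A 6-joint arm with a two-finger parallel gripper is mounted at the origin on the work surface. World frame = base frame: x ahead of the robot, y to its left, z up, the work surface at z = 0. Lengths are in m, angles in degrees, forces in N, time in s.
With the tool pointing down it reaches from about 0.4 to 0.825 m from the base axis. Payload 7 kg.
Tool frame: the origin (TCP) lies midway between the tips of the shut fingers; the grasp point (between the pads) lies r.grip_depth behind it (r.grip_depth is the distance from the TCP to the grasp point, in m); z points along the fingers, y is the line along which they close (so a half turn about z gives the same grasp; the last joint's range is limited). The gripper opens to 88 mm and grips with 3 to 60 N. Pads are 19 mm wide; open, the fingers measure 130 mm over their backs; the gripper's body (78 mm by 193 mm) begins 47 mm behind the grasp point.
Start: joints at [88.757, 20.546, 0.682, 0, -70.136, -16.507], TCP at [0.206, 0.643, 0.205] pointing down, gripper open.
Joint ranges: [-176.03, 176.03], [-82.01, 121.73], [-58.28, 71.71], [-173.87, 95.51], [-174.79, -0.11], [-173.66, 173.66]. Speed limits (degrees/s): [136.94, 136.94, 172.46, 180, 180, 180].

## Interface

Orientations are given as [roll, pitch, yaw] about the fixed x, y, z axes, in that order (R = Rz(yaw) Ry(pitch) Rx(roll)).
In Python, from plant import r, optics gives the robot as it stands (r), with the cameras (optics).
- The arm moves only by the shell command python3 drive.py FILE [OPENING] [FORCE], which reads ROWS from the file FILE. ROWS is a JSON list of rows, 1 to 12 of them, each of 6 numbers: dx, dy, dz in fractions of the full range, 1 being 0.8 m, then a rotation vector rx, ry, rz in fractions of the full range, 1 being 180 degrees; each row is the pose to reach, as a shift and turn from the pose commanded when the command began, along the tool's axes at that moment; what a row does not reach only later rows make up. A row lasts 1/12 s, in which the tool goes at most 0.0417 m and 7.16 degrees, less where a joint would pass 70% of its speed; a pose out of reach is approached as far as the arm can. OPENING is the finger opening in m, set as the command begins (- or left out keeps the last). The fingers move at their own pace and stop on an object; FORCE is the grip in N (left out, the last holds). Time passes only in rows, so rows that do not move let the fingers close. It prints the time, the measured TCP pose, the force, the opening and the grip force at its end. Input that does not fit is refused with a message, and nothing moves.
- r.get_state(): the state, without advancing time (a new reading comes with each control period).
- optics.capture(name): name is "scene" or "top"; returns a dict with "frame" (400x640x3 uint8, red, green, blue), "z_map" (400x640 float32, m along the optical axis (not along the pixel's ray), 0 where there is no reading), "fx", "fy", "cx", "cy" (pixels), "cam_to_world" (4x4, takes a point from camera to world coordinates). Camera axes: x right, y down, z forward; pixel columns grow to the right and rows downward; lengths in m; the calibration is good to about 2 mm. A picture is of the moment at which its call begins.
- r.close_job(): hands the job in; it is judged then, once.
The state is a dict: "time_s": time; "joints": joint angles; "qd": joint speeds; "joint_torque": joint torques, N m; "tcp_pos": TCP position; "eef_rot": TCP orientation; "contact_force": force on the tool from outside, world axes, zero at the start; "moment": the same for the moment, N m; "gripper_width": finger opening in m; "gripper_force": force on a finger pad.
Only numpy, scipy, OpenCV 4.12 (cv2) and the standard library are available. Lean on these libraries where they do the work, as an engineer would, in place of code of your own. Each camera call takes 0.05 s, during which the arm holds its last target. There are 200 camera calls.

## Working session

There is one attempt and no reset: what is moved stays moved. The work goes in short steps, Python scripts to look and compute and a shell command to move; the robot and the scene stay as the last step left them, time stands still between calls to the robot, and variables do not carry over. Pictures are saved under pics/ and viewed, at most 14 in all, crops included, and the job is handed in when it is done.

```bash
ls; mkdir -p pics
cat > h.py <<'E'
from plant import r, optics
import numpy as np, cv2
def shot(cam,name):
    c=optics.capture(cam); np.savez('/tmp/%s.npz'%name,**{k:np.asarray(v) for k,v in c.items()})
    cv2.imwrite('pics/%s.png'%name,c['frame'][:,:,::-1]); return c
def world(c):
    z=np.asarray(c['z_map']);v,u=np.indices(z.shape)
    P=np.stack([(u-c['cx'])/c['fx']*z,(v-c['cy'])/c['fy']*z,z,np.ones_like(z)],-1)
    return (P@np.asarray(c['cam_to_world']).T)[...,:3]
E
python3 - <<'E'
from h import *
print(r.get_state(), r.grip_depth)
for n in("top","scene"):
    c=shot(n,n+"0"); print(c['fx'],c['cx'],c['cy'],np.round(c['cam_to_world'],3))
E
```

```text
drive.py
pics
plant.py
{'time_s': 0.0, 'joints': array([ 8.87581231e+01,  2.05920397e+01,  6.32160518e-01, -1.98611706e-02,
       -7.01358793e+01, -1.65089639e+01]), 'qd': array([-0.0336193 , -0.02877917, -0.0619702 ,  0.0675721 , -0.11818754,
        0.01363849]), 'joint_torque': array([-1.27164363e-03, -5.82710016e+01,  2.93047893e+01,  6.99743852e+00,
        6.81135280e-03, -1.60322097e-04]), 'tcp_pos': array([0.20563976, 0.64234603, 0.20430446]), 'eef_rot': array([ 1.79902883e+02, -9.31297581e-03, -1.77575972e+01]), 'contact_force': array([ 0.73563011,  0.18059487, -0.50104835]), 'moment': array([0.01019689, 0.00203945, 0.01427545]), 'gripper_force': 0.0, 'gripper_width': 0.08740171942965182} 0.0188
511.20211158709054 310.1705924282293 200.79041420917497 [[-0.03  -0.988  0.148  0.398]
 [-1.     0.03  -0.002  0.017]
 [-0.002 -0.148 -0.989  1.367]
 [ 0.     0.     0.     1.   ]]
419.30979397659667 318.144006956094 196.2308851857013 [[ 0.724  0.562 -0.401  1.104]
 [ 0.69  -0.579  0.435 -0.508]
 [ 0.013 -0.591 -0.807  1.122]
 [ 0.     0.     0.     1.   ]]
```

View pics/top0.png

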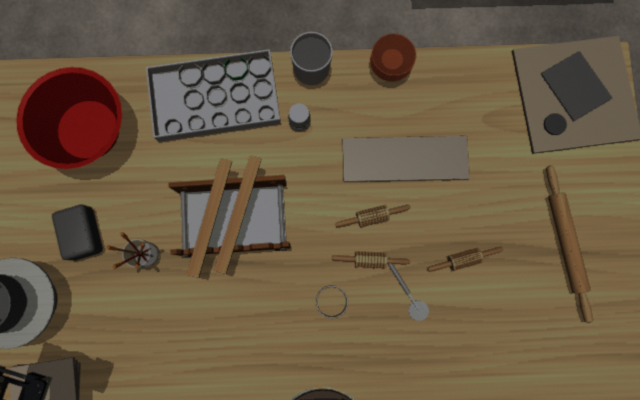

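View pics/scene0.png

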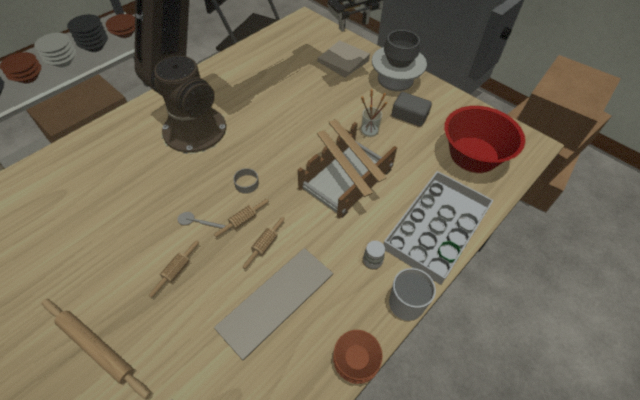

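The top view shows the rack at (235,215) with two slanted sticks, the board at (405,159), and three rollers at (373,216), (370,260) and (465,260). There is also a spatula touching near (395,265), and the jar at (140,255). The big rolling pin isn't one of the rollers. I'll measure next.

Run:
```python
from h import *
c=np.load('/tmp/top0.npz');s=np.load('/tmp/scene0.npz')
f=c['frame'][:,:,::-1]
a=cv2.resize(f[140:290,150:300],(600,600),interpolation=2)
b=cv2.resize(s['frame'][110:220,285:405,::-1],None,fx=5,fy=5,interpolation=2)
cv2.imwrite('pics/a.png',cv2.convertScaleAbs(a,alpha=1.5)); cv2.imwrite('pics/b.png',cv2.convertScaleAbs(b,alpha=1.8))
P=world(c);Q=world(s)
for n,W,box in(('top',P,((200,280),(320,510))),):
    m=np.zeros(W.shape[:2],np.uint8);m[200:280,320:510]=1
    m&=((W[...,2]>.012)&(W[...,2]<.06)).astype(np.uint8)
    k,l,st,ce=cv2.connectedComponentsWithStats(m)
    for i in range(1,k):
        if st[i,4]<100: continue
        p=W[l==i]; (cx,cy),(w,h),an=cv2.minAreaRect(p[:,:2].astype(np.float32)*1000)
        print(st[i],'rect',round(cx),round(cy),round(w),round(h),round(an,1),'zmax',p[:,2].max())
for nm,W,sl in(('board',P,(slice(130,190),slice(335,475))),):
    w=W[sl].reshape(-1,3);w=w[(w[:,2]>.007)&(w[:,2]<.02)]
    print(nm,len(w),cv2.minAreaRect((w[:,:2]*1000).astype(np.float32)),np.median(w[:,2]))
w=P[140:290,160:300].reshape(-1,3)
for lo,hi in((.107,.125),(.09,.1075)):
    m=((P[...,2]>lo)&(P[...,2]<hi)).astype(np.uint8);mm=np.zeros_like(m);mm[140:290,160:300]=m[140:290,160:300]
    k,l,st,ce=cv2.connectedComponentsWithStats(mm)
    for i in range(1,k):
        if st[i,4]<60: continue
        p=P[l==i];print(lo,st[i],cv2.minAreaRect((p[:,:2]*1000).astype(np.float32)),np.median(p[:,2]))
print('jar',P[255,140],'table',P[300,250],P[185,330])
```

```text
[335 205  76  22 727] rect 556 -150 41 203 12.1 zmax 0.0485047093022799
[428 247  75  24 764] rect 435 -386 41 204 13.9 zmax 0.04914911706824032
[332 251  78  17 745] rect 441 -139 202 41 85.0 zmax 0.0482450079863721
board 5389 ((708.5421142578125, -247.1933135986328), (381.2848205566406, 164.55421447753906), 88.2271499633789) 0.013286680444807963
0.107 [ 214  155   48  119 1481] ((561.93994140625, 195.79367065429688), (37.000736236572266, 299.7917785644531), 71.56824493408203) 0.11300969621960122
0.107 [ 187  158   45  120 1492] ((555.1675415039062, 265.199951171875), (34.32899475097656, 299.3735046386719), 73.66291046142578) 0.11298851035674617
0.09 [255 174  30   8 143] ((649.6549072265625, 114.92716979980469), (13.319162368774414, 74.54145812988281), 2.7700533866882324) 0.10410698644900451
0.09 [226 177  17   7  77] ((646.59814453125, 204.06069946289062), (12.856968879699707, 41.280616760253906), 2.1657698154449463) 0.10346357890802538
0.09 [169 179  45   9 227] ((642.3457641601562, 312.1167907714844), (14.060906410217285, 111.83470916748047), 1.7944917678833008) 0.1035088063465055
0.09 [250 243  23   6 108] ((481.0403137207031, 139.58859252929688), (12.624425888061523, 54.819427490234375), 1.3727171421051025) 0.10282547354709104
jar [0.46689708 0.44562826 0.07705056] table [0.34456734 0.17964653 0.00151105] [ 0.64454343 -0.04113021  0.00201516]
```

View pics/a.png

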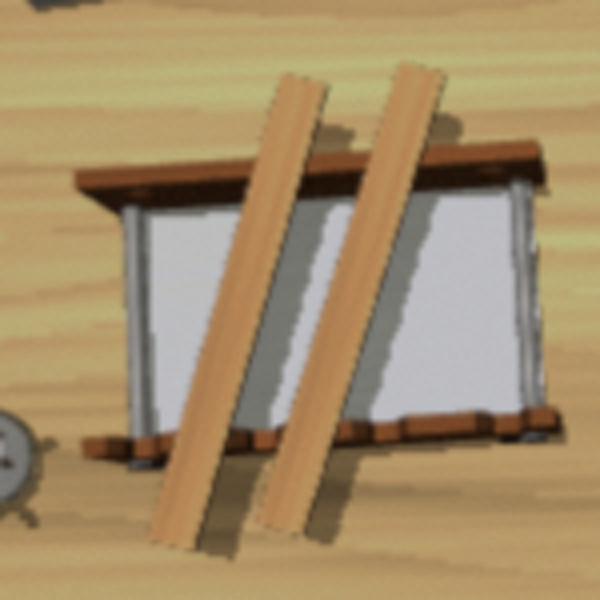

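View pics/b.png

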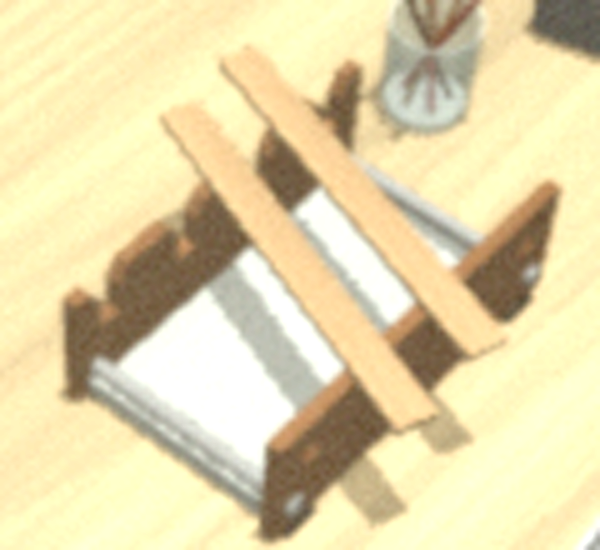

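The crops show that the far cheek at +x is solid with holes, and the near one has notches. Heights agree with the given sizes: stick tops 0.113, cheek tops 0.104. Next I'll refine the poses and print the moves.

```bash
cat >> h.py <<'E'
def blob(W,box,lo,hi,er=1):
    u0,u1,v0,v1=box; m=np.zeros(W.shape[:2],np.uint8)
    m[v0:v1,u0:u1]=((W[...,2]>lo)&(W[...,2]<hi))[v0:v1,u0:u1]
    if er: m=cv2.erode(m,np.ones((2*er+1,)*2,np.uint8))
    k,l,st,_=cv2.connectedComponentsWithStats(m); i=1+np.argmax(st[1:,4]); return W[l==i]
def rect(p):
    (x,y),(w,h),a=cv2.minAreaRect((p[:,:2]*1000).astype(np.float32))
    if h>w: w,h,a=h,w,a+90
    a=(a+90)%180-90
    return np.round([x,y,w,h,a,1000*np.median(p[:,2])],1)
def to(x,y,z,yaw=None):
    "delta row in tool axes from the measured pose"
    s=r.get_state(); from scipy.spatial.transform import Rotation as R
    A=R.from_euler('xyz',s['eef_rot'],degrees=True)
    d=A.inv().apply(np.array([x,y,z])-s['tcp_pos']); t=0
    if yaw is not None: t=-((yaw-s['eef_rot'][2]+180)%360-180)
    print('row',np.round(d,4),'rz',round(t,1),'| tcp',np.round(s['tcp_pos'],4),'yaw',round(s['eef_rot'][2],2),'w',round(s['gripper_width'],4),'t',s['time_s'])
E
python3 - <<'E'
from h import *
c=np.load('/tmp/top0.npz');s=np.load('/tmp/scene0.npz')
P=world(c);Q=world(s)
print('board',rect(blob(P,(330,480,125,192),.008,.02)))
print('boardS',rect(blob(Q,(210,340,245,360),.008,.02)))
for b in((180,232,150,285),(214,265,150,285)): print('stick',rect(blob(P,b,.108,.12,0)),rect(blob(P,b,.108,.12,1)))
for b in((310,390,110,200),(315,362,120,215)):print('stickS',rect(blob(Q,b,.108,.12,1)))
# rack cheek from top: fit line
w=P[165:265,160:300].reshape(-1,3); w=w[(w[:,2]>.099)&(w[:,2]<.1065)]
h=w[(w[:,0]>.62)&(w[:,0]<.67)]; n=w[(w[:,0]>.46)&(w[:,0]<.5)]
for q in(h,n): print(len(q),np.polyfit(q[:,1],q[:,0],1),q[:,1].min(),q[:,1].max(),np.median(q[:,2]))
w=Q[100:230,280:420].reshape(-1,3); w=w[(w[:,2]>.099)&(w[:,2]<.1065)]
h=w[(w[:,0]>.62)&(w[:,0]<.67)]; n=w[(w[:,0]>.46)&(w[:,0]<.5)]
for q in(h,n): print('S',len(q),np.polyfit(q[:,1],q[:,0],1),q[:,1].min(),q[:,1].max(),np.median(q[:,2]))
to(.562,.196,.20,-18.4)
E
```

```text
board [ 710.5 -247.7  334.4  116.6   89.4   13.5]
boardS [ 714.2 -248.   332.8  115.5   89.2   12. ]
stick [554.8 264.  299.4  31.8 -16.3 113. ] [555.  263.3 293.8  26.5 -16.  113.1]
stick [561.4 194.2 299.7  31.9 -18.  113. ] [561.1 193.8 293.3  25.3 -17.9 113.1]
stickS [637.3 169.  137.5  23.6 -18.1 111.9]
stickS [612.4 176.8  85.9  22.5 -19.8 111.8]
356 [-0.03615342  0.65373394] 0.07793582064698187 0.36810922082970804 0.1038086949707272
194 [-0.03859828  0.48603858] 0.07192548711707956 0.36094503334994643 0.10337542871787264
S 234 [-0.03605461  0.65532845] 0.07691026810247037 0.3684847222117017 0.10337825338224582
S 125 [-0.02539697  0.48702749] 0.0684505906528009 0.471981975728631 0.1026589146942074
row [0.4755 0.3165 0.005 ] rz 0.6 | tcp [0.2057 0.6424 0.2044] yaw -17.76 w 0.0876 t 0.1
```

The manual's scale: shifts go in shares of 0.8 m and turns go in shares of 180 degrees. Converting my numbers, 0.34 m / 0.8 = 0.425, 0.194 m / 0.8 = 0.2425.

```bash
echo '[[0.025,0.0163,0,0,0,0],[0.0625,0.0413,0,0,0,0],[0.1,0.0663,0,0,0,0],[0.1375,0.0913,0,0,0,0],[0.175,0.1175,0,0,0,0],[0.2125,0.1425,0,0,0,0],[0.25,0.1675,0,0,0,0],[0.2875,0.1925,0,0,0,0],[0.325,0.2175,0,0,0,0],[0.3625,0.2425,0,0,0,0],[0.4,0.2675,0,0,0,0],[0.425,0.285,0,0,0,0]]' > m.json && python3 drive.py m.json 0.052
echo '[[0.025,0.0163,0,0,0,0],[0.0625,0.0413,0,0,0,0],[0.1,0.0663,0,0,0,0],[0.1375,0.0913,0,0,0,0],[0.1688,0.1125,0,0,0,0],[0.1688,0.1125,0,0,0,0],[0.1688,0.1125,0,0,0,0]]' > m.json && python3 drive.py m.json
python3 -c "
from h import *
to(.5612,.194,.105,-18)"
```

```text
time_s: 1.1
tcp_pos: [0.4612, 0.3195, 0.2051]
eef_rot: [180.0, 0.0, -17.8]
contact_force: [-0.8, 0.2, -0.3]
gripper_width: 0.0518
gripper_force: 0.0
time_s: 1.68
tcp_pos: [0.5617, 0.1935, 0.2045]
eef_rot: [179.9, 0.1, -17.9]
contact_force: [-0.6, 0.3, 0.1]
gripper_width: 0.052
gripper_force: 0.0
row [-0.0005 -0.0004  0.0995] rz 0.1 | tcp [0.5617 0.1935 0.2045] yaw -17.93 w 0.052 t 1.6833
```

To row units: 0.1 m / 0.8 = 0.125, 0.095 m / 0.8 = 0.1188.

```bash
echo '[[0,0,0.025,0,0,0],[0,0,0.0625,0,0,0],[0,0,0.1,0,0,0],[0,0,0.1188,0,0,0],[0,0,0.125,0,0,0],[0,0,0.125,0,0,0]]' > m.json && python3 drive.py m.json
echo '[[0,0,0,0,0,0],[0,0,0,0,0,0],[0,0,0,0,0,0],[0,0,0,0,0,0],[0,0,0,0,0,0],[0,0,0,0,0,0],[0,0,0,0,0,0],[0,0,0,0,0,0]]' > m.json && python3 drive.py m.json 0.0 30
echo '[[0,0,-0.0125,0,0,0],[0,0,-0.0375,0,0,0],[0,0,-0.075,0,0,0],[0,0,-0.1125,0,0,0],[0,0,-0.125,0,0,0],[0,0,-0.125,0,0,0]]' > m.json && python3 drive.py m.json
python3 -c "
from h import *
shot('scene','s1')
to(.682,-.2483,.10,-90.7)"
```

```text
time_s: 2.18
tcp_pos: [0.5601, 0.1954, 0.104]
eef_rot: [179.9, 0.1, -17.7]
contact_force: [-0.1, 0.6, -0.0]
gripper_width: 0.0521
gripper_force: 0.0
time_s: 2.85
tcp_pos: [0.5613, 0.1951, 0.1054]
eef_rot: [-180.0, -0.0, -17.8]
contact_force: [-0.5, 0.4, -0.7]
gripper_width: 0.0046
gripper_force: 0.0
time_s: 3.35
tcp_pos: [0.563, 0.196, 0.2097]
eef_rot: [-179.7, -0.3, -17.7]
contact_force: [1.0, 0.4, 0.3]
gripper_width: 0.0006
gripper_force: 0.0
row [0.2494 0.3866 0.1068] rz 73.0 | tcp [0.562  0.1957 0.2074] yaw -17.75 w 0.0007 t 3.4
```

View pics/s1.png

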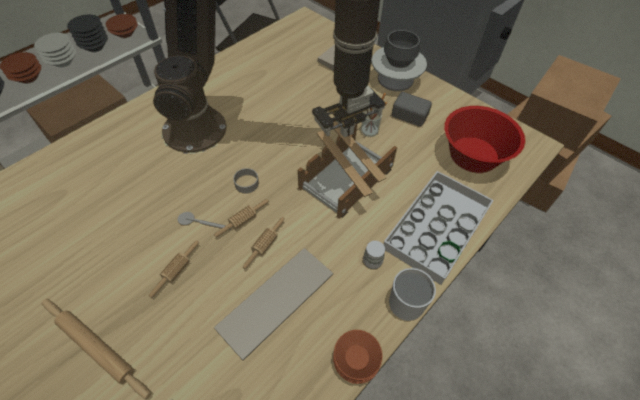

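The fingers closed on nothing: the sticks still lie on the rack and the gripper is at (350,112). I'll check where the sticks are and where the fingertips appear.

Run:
```python
from h import *
c=shot('top','t1'); P=world(c)
for b in((150,232,150,300),(214,275,150,300)): print('stick',rect(blob(P,b,.108,.12,0)))
s=np.load('/tmp/s1.npz')
T=np.linalg.inv(s['cam_to_world'])
for p in((.562,.1957,.2074),(.561,.194,.108)):
    q=T@np.r_[p,1]; print('scene px',s['fx']*q[0]/q[2]+s['cx'],s['fy']*q[1]/q[2]+s['cy'])
T=np.linalg.inv(c['cam_to_world'])
for p in((.562,.1957,.2074),(.561,.194,.108)):
    q=T@np.r_[p,1]; print('top px',c['fx']*q[0]/q[2]+c['cx'],c['fy']*q[1]/q[2]+c['cy'])
a=cv2.resize(s['frame'][60:210,270:430,::-1],None,fx=4,fy=4,interpolation=2)
cv2.imwrite('pics/c.png',cv2.convertScaleAbs(a,alpha=1.8))
```

```text
stick [482.7 284.2 150.1  33.1 -16.1 113. ]
stick [481.  219.6 130.7  30.6 -17.8 113. ]
scene px 345.3567031267927 139.20354394108426
scene px 342.75131934264596 161.10530973277136
top px 231.11826718859754 207.5093977010416
top px 238.02983651999097 213.31353400535255
```

View pics/c.png

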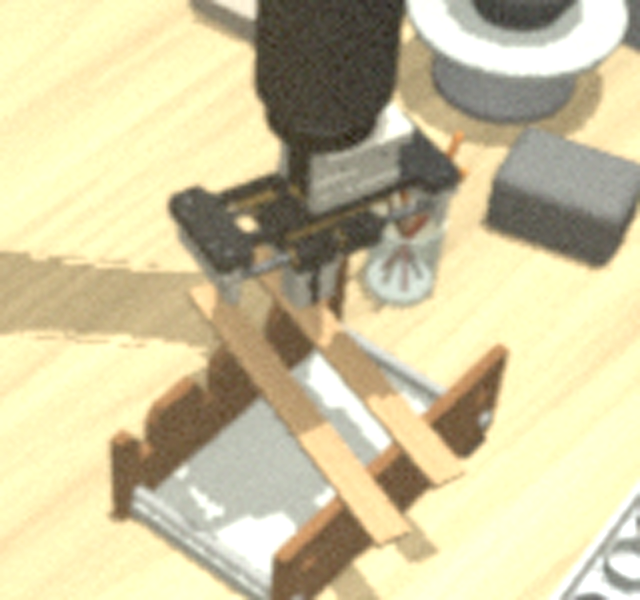

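The closed fingers are at crop (310,295), as commanded, and the sticks haven't moved. So the open fingertips sit higher than the nominal TCP and closed above the stick. I'll retry lower.

To row units: 0.109 m / 0.8 = 0.1363, 0.1 m / 0.8 = 0.125.

```bash
echo '[[0,0,0,0,0,0],[0,0,0,0,0,0],[0,0,0,0,0,0],[0,0,0,0,0,0],[0,0,0,0,0,0],[0,0,0,0,0,0],[0,0,0,0,0,0],[0,0,0,0,0,0]]' > m.json && python3 drive.py m.json 0.052 30
echo '[[0,0.0013,0.025,0,0,0],[0,0.0013,0.0625,0,0,0],[0,0.0013,0.1,0,0,0],[0,0.0013,0.125,0,0,0],[0,0.0013,0.1363,0,0,0],[0,0.0013,0.1363,0,0,0],[0,0.0013,0.1363,0,0,0]]' > m.json && python3 drive.py m.json
echo '[[0,0,0,0,0,0],[0,0,0,0,0,0],[0,0,0,0,0,0],[0,0,0,0,0,0],[0,0,0,0,0,0],[0,0,0,0,0,0],[0,0,0,0,0,0],[0,0,0,0,0,0]]' > m.json && python3 drive.py m.json 0.0 30
```

```text
time_s: 4.12
tcp_pos: [0.5612, 0.1952, 0.2052]
eef_rot: [180.0, 0.0, -17.7]
contact_force: [0.9, -0.6, 0.1]
gripper_width: 0.0477
gripper_force: 0.0
time_s: 4.7
tcp_pos: [0.5614, 0.1944, 0.0968]
eef_rot: [180.0, -0.0, -17.7]
contact_force: [-0.5, -0.0, 1.0]
gripper_width: 0.0521
gripper_force: 0.0
time_s: 5.37
tcp_pos: [0.5609, 0.1942, 0.0963]
eef_rot: [180.0, -0.0, -17.7]
contact_force: [-0.3, 0.2, 0.1]
gripper_width: 0.0046
gripper_force: 0.0
```

Run:
```python
from h import *
c=shot('scene','s2')
a=cv2.resize(c['frame'][80:205,290:410,::-1],None,fx=4.8,fy=4.8,interpolation=2)
t=shot('top','t2'); b=cv2.resize(t['frame'][140:290,170:210+0+80,::-1],(480,600))
print(a.shape)
cv2.imwrite('pics/d.png',cv2.convertScaleAbs(a,alpha=1.8))
P=world(t);Q=world(c)
for b in((150,232,150,300),(214,275,150,300)): print('stick',rect(blob(P,b,.108,.12,0)))
T=np.linalg.inv(c['cam_to_world'])
s=r.get_state();q=T@np.r_[s['tcp_pos'],1]; print(s['tcp_pos'],'px',4.8*(c['fx']*q[0]/q[2]+c['cx']-290),4.8*(c['fy']*q[1]/q[2]+c['cy']-80))
```

```text
(600, 576, 3)
stick [480.7 287.6 143.7  35.9 -16.8 113.1]
stick [475.3 220.  119.8  33.6 -18.2 112.8]
[0.56090071 0.19419107 0.09622352] px 252.2329410201072 400.6335006681174
```

View pics/d.png

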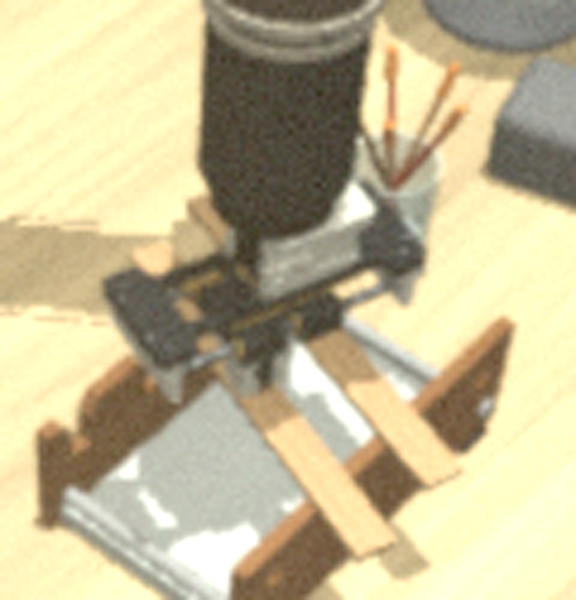

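Run:
```python
from h import *
c=np.load('/tmp/s2.npz');Q=world(c)*1000
for v in range(146,170,2):
    print(v,' '.join('(%d,%d,%d)'%tuple(Q[v,u]) for u in range(334,356,2)))
```

```text
146 (565,140,222) (571,142,225) (574,147,223) (577,152,222) (577,162,215) (576,172,206) (581,176,206) (575,194,188) (584,191,197) (593,190,204) (601,189,212)
148 (569,135,220) (570,143,215) (571,152,209) (573,158,206) (577,163,204) (581,167,205) (587,170,207) (591,174,207) (590,184,198) (594,189,198) (601,190,201)
150 (510,207,110) (559,158,186) (571,152,200) (581,149,210) (584,154,208) (587,160,206) (592,164,207) (595,169,205) (576,204,164) (594,190,188) (601,191,193)
152 (517,200,112) (572,142,199) (577,145,202) (582,148,203) (591,146,211) (590,158,201) (593,163,199) (595,170,195) (578,204,156) (504,315,11) (562,246,110)
154 (574,131,202) (578,135,201) (579,144,195) (584,147,197) (589,150,198) (592,155,196) (592,165,188) (575,199,148) (577,205,145) (511,307,12) (515,313,11)
156 (526,190,108) (531,194,109) (553,177,140) (565,171,153) (588,152,186) (569,187,144) (572,192,142) (575,199,139) (578,205,136) (516,301,11) (522,305,12)
158 (484,241,24) (537,187,109) (553,178,129) (566,171,146) (569,177,142) (567,190,130) (571,195,130) (575,200,129) (577,208,123) (521,296,8) (526,302,7)
160 (484,242,13) (487,249,9) (549,184,111) (566,172,134) (568,179,131) (568,189,122) (571,196,119) (521,274,15) (523,282,11) (528,287,10) (532,294,8)
162 (492,233,15) (1104,-508,1121) (553,180,108) (565,175,122) (1104,-508,1121) (566,194,107) (572,195,111) (578,198,113) (529,276,10) (536,279,13) (539,286,9)
164 (498,226,15) (501,233,12) (506,239,11) (563,177,109) (569,180,112) (575,183,114) (576,192,107) (583,193,113) (585,200,108) (539,275,8) (544,280,8)
166 (503,222,12) (507,227,11) (512,232,11) (518,236,13) (576,172,115) (577,181,108) (583,184,110) (587,188,110) (594,190,114) (599,194,114) (550,273,7)
168 (510,213,15) (513,220,11) (518,225,11) (524,229,13) (527,235,10) (584,173,111) (591,174,115) (592,183,109) (598,185,112) (603,188,113) (608,193,113)
```

The depth readings around (344,160) show the shut fingers ending at z≈0.115, just above the stick. So the true tips are about 19 mm above the reported TCP. I'll allow for that offset and check it on this grasp.

To row units: -0.02 m / 0.8 = -0.025, -0.01 m / 0.8 = -0.0125.

```bash
echo '[[0,0,-0.0125,0,0,0],[0,0,-0.025,0,0,0],[0,0,-0.025,0,0,0],[0,0,-0.025,0,0,0],[0,0,-0.025,0,0,0],[0,0,-0.025,0,0,0],[0,0,-0.025,0,0,0],[0,0,-0.025,0,0,0],[0,0,-0.025,0,0,0]]' > m.json && python3 drive.py m.json 0.052 30
echo '[[0,0,0.0125,0,0,0],[0,0,0.025,0,0,0],[0,0,0.0363,0,0,0],[0,0,0.0363,0,0,0],[0,0,0.0363,0,0,0]]' > m.json && python3 drive.py m.json
echo '[[0,0,0,0,0,0],[0,0,0,0,0,0],[0,0,0,0,0,0],[0,0,0,0,0,0],[0,0,0,0,0,0],[0,0,0,0,0,0],[0,0,0,0,0,0],[0,0,0,0,0,0]]' > m.json && python3 drive.py m.json 0.0 30
```

```text
time_s: 6.22
tcp_pos: [0.5608, 0.1941, 0.116]
eef_rot: [180.0, 0.0, -17.8]
contact_force: [-0.1, 0.1, 0.5]
gripper_width: 0.0509
gripper_force: 0.0
time_s: 6.63
tcp_pos: [0.5603, 0.1937, 0.086]
eef_rot: [179.9, 0.1, -17.8]
contact_force: [-0.4, -0.5, -0.2]
gripper_width: 0.0518
gripper_force: 0.0
time_s: 7.3
tcp_pos: [0.5611, 0.1943, 0.0877]
eef_rot: [-180.0, -0.0, -17.7]
contact_force: [0.2, 1.1, 3.0]
gripper_width: 0.0292
gripper_force: 30.0
```

To row units: -0.1 m / 0.8 = -0.125, -0.03 m / 0.8 = -0.0375.

```bash
echo '[[0,0,-0.0125,0,0,0],[0,0,-0.0375,0,0,0],[0,0,-0.075,0,0,0],[0,0,-0.1125,0,0,0],[0,0,-0.125,0,0,0],[0,0,-0.125,0,0,0]]' > m.json && python3 drive.py m.json
python3 -c "
from h import *
to(.682,-.2483,.10,-90.7)"
```

```text
time_s: 7.8
tcp_pos: [0.5626, 0.1951, 0.1914]
eef_rot: [-179.7, -0.2, -17.7]
contact_force: [0.3, -0.6, -0.8]
gripper_width: 0.0291
gripper_force: 30.0
row [0.2484 0.3864 0.0907] rz 73.0 | tcp [0.5626 0.1951 0.1914] yaw -17.73 w 0.0291 t 7.8
```

To row units: 0.35 m / 0.8 = 0.4375, 0.324 m / 0.8 = 0.405, 67 degrees / 180 = 0.3722.

```bash
echo '[[0.0125,0.0188,0,0,0,0.0167],[0.0375,0.0575,0,0,0,0.0444],[0.0625,0.0963,0,0,0,0.0778],[0.0875,0.135,0,0,0,0.1111],[0.1125,0.1738,0,0,0,0.1444],[0.1375,0.2125,0,0,0,0.1778],[0.1625,0.25,0,0,0,0.2111],[0.1875,0.2875,0,0,0,0.2444],[0.2125,0.3275,0,0,0,0.2778],[0.2375,0.3663,0,0,0,0.3111],[0.2625,0.405,0,0,0,0.3444],[0.2813,0.4375,0,0,0,0.3722]]' > m.json && python3 drive.py m.json
echo '[[0,0,0,0,0,0],[0,0,0,0,0,0],[0,0,0,0,0,0],[0,0,0,0,0,0]]' > m.json && python3 drive.py m.json
python3 -c "
from h import *
to(.682,-.2483,-.003,-90.7)"
```

```text
time_s: 8.8
tcp_pos: [0.6682, -0.2101, 0.1859]
eef_rot: [179.9, 0.0, -85.1]
contact_force: [0.1, -0.2, 0.1]
gripper_width: 0.0291
gripper_force: 30.0
time_s: 9.13
tcp_pos: [0.6682, -0.2069, 0.1868]
eef_rot: [180.0, 0.0, -84.7]
contact_force: [-0.3, 0.3, -0.3]
gripper_width: 0.0292
gripper_force: 30.0
row [ 0.0426 -0.0101  0.1898] rz 6.0 | tcp [ 0.6682 -0.2069  0.1868] yaw -84.68 w 0.0292 t 9.1333
```

Now check the stick's pose in the hand before placing.

To row units: 0.14 m / 0.8 = 0.175, 0.11 m / 0.8 = 0.1375, 6 degrees / 180 = 0.0333.

```bash
echo '[[0.025,-0.0063,0.025,0,0,0.0167],[0.0533,-0.0126,0.0625,0,0,0.0333],[0.0533,-0.0126,0.1,0,0,0.0333],[0.0533,-0.0126,0.1375,0,0,0.0333],[0.0533,-0.0126,0.175,0,0,0.0333],[0.0533,-0.0126,0.175,0,0,0.0333],[0.0533,-0.0126,0.175,0,0,0.0333],[0.0533,-0.0126,0.175,0,0,0.0333]]' > m.json && python3 drive.py m.json
python3 - <<'E'
from h import *
to(.682,-.2483,-.003,-90.7)
c=shot('top','t3');s=shot('scene','s3');P=world(c);Q=world(s)
for W,b in((P,(330,490,110,200)),(Q,(180,360,220,400))):
    w=W[b[2]:b[3],b[0]:b[1]].reshape(-1,3);w=w[(w[:,2]>.05)&(w[:,2]<.085)]
    print(rect(w),len(w), np.percentile(w[:,2],[5,50,95]))
E
```

```text
time_s: 9.8
tcp_pos: [0.6838, -0.2488, 0.0494]
eef_rot: [-179.9, -0.1, -90.6]
contact_force: [0.8, -0.6, 0.1]
gripper_width: 0.0289
gripper_force: 30.0
row [-0.0005  0.0019  0.0524] rz 0.1 | tcp [ 0.6838 -0.2488  0.0494] yaw -90.64 w 0.0289 t 9.8
[ 683.8 -276.7  245.7   31.9   89.4   74.8] 635 [0.07014092 0.07477976 0.07919245]
[ 8.463e+02 -2.500e+02  3.532e+02  2.999e+02 -4.000e-01  7.290e+01] 1688 [0.05254889 0.07288378 0.07783303]
```

To row units: 0.053 m / 0.8 = 0.0663, 0.052 m / 0.8 = 0.065.

```bash
echo '[[0,0.0013,0.0188,0,0,0],[0,0.0013,0.0375,0,0,0],[0,0.0013,0.0563,0,0,0],[0,0.0013,0.0625,0,0,0],[0,0.0013,0.065,0,0,0],[0,0.0013,0.0663,0,0,0],[0,0.0013,0.0663,0,0,0]]' > m.json && python3 drive.py m.json
echo '[[0,0,0.0006,0,0,0],[0,0,0.0013,0,0,0],[0,0,0.0013,0,0,0]]' > m.json && python3 drive.py m.json
```

```text
time_s: 10.48
tcp_pos: [0.6823, -0.2493, -0.0042]
eef_rot: [-179.9, -0.0, -90.7]
contact_force: [-0.1, 0.1, -0.8]
gripper_width: 0.0291
gripper_force: 30.0
time_s: 10.73
tcp_pos: [0.6825, -0.2494, -0.0044]
eef_rot: [-179.9, -0.0, -90.7]
contact_force: [-2.1, 1.2, 8.1]
gripper_width: 0.0289
gripper_force: 30.0
```

To row units: -0.18 m / 0.8 = -0.225, -0.16 m / 0.8 = -0.2.

```bash
echo '[[0,0,0,0,0,0],[0,0,0,0,0,0],[0,0,0,0,0,0],[0,0,0,0,0,0]]' > m.json && python3 drive.py m.json 0.045 30
echo '[[0,0,-0.0125,0,0,0],[0,0,-0.0375,0,0,0],[0,0,-0.075,0,0,0],[0,0,-0.1125,0,0,0],[0,0,-0.1625,0,0,0],[0,0,-0.2,0,0,0],[0,0,-0.225,0,0,0],[0,0,-0.225,0,0,0]]' > m.json && python3 drive.py m.json 0.052
python3 - <<'E'
from h import *
c=shot('top','t4');P=world(c)
print('stick',rect(blob(P,(335,475,140,190),.0165,.024,0)))
print('stick1',rect(blob(P,(180,232,150,285),.108,.12,0)))
to(.555,.2638,.19,-16.2)
E
```

```text
time_s: 11.07
tcp_pos: [0.6817, -0.2493, -0.0065]
eef_rot: [-180.0, -0.0, -90.8]
contact_force: [0.4, 0.4, 0.0]
gripper_width: 0.044
gripper_force: 0.0
time_s: 11.73
tcp_pos: [0.6842, -0.2502, 0.1807]
eef_rot: [-179.5, -0.1, -90.7]
contact_force: [0.5, -0.2, 0.7]
gripper_width: 0.052
gripper_force: 0.0
stick [ 680.2 -237.7   70.8   39.5   83.6   20.4]
stick1 [555.3 264.2 300.5  31.4 -16.1 113.1]
row [-0.5117  0.1346 -0.0137] rz -74.5 | tcp [ 0.6831 -0.2496  0.1777] yaw -90.74 w 0.0518 t 11.7833
```

To row units: -0.4 m / 0.8 = -0.5, -0.37 m / 0.8 = -0.4625, -67 degrees / 180 = -0.3722.

```bash
echo '[[-0.025,0.0063,0,0,0,-0.0167],[-0.0688,0.0181,0,0,0,-0.0444],[-0.1125,0.0295,0,0,0,-0.0778],[-0.1563,0.0411,0,0,0,-0.1111],[-0.2,0.0525,0,0,0,-0.1444],[-0.2438,0.0641,0,0,0,-0.1778],[-0.2875,0.0756,0,0,0,-0.2111],[-0.3313,0.0871,0,0,0,-0.2444],[-0.375,0.0988,0,0,0,-0.2778],[-0.4188,0.11,0,0,0,-0.3111],[-0.4625,0.1216,0,0,0,-0.3444],[-0.5,0.1315,0,0,0,-0.3722]]' > m.json && python3 drive.py m.json
echo '[[0,0,0,0,0,0],[0,0,0,0,0,0],[0,0,0,0,0,0],[0,0,0,0,0,0]]' > m.json && python3 drive.py m.json
python3 - <<'E'
from h import *
to(.5553,.264,.0865,-16.1)
c=shot('top','t5');P=world(c)
w=P[137:192,338:474].reshape(-1,3);w=w[(w[:,2]>.0165)&(w[:,2]<.026)]
print('stick',rect(w))
E
```

```text
time_s: 12.78
tcp_pos: [0.5802, 0.154, 0.1729]
eef_rot: [180.0, 0.0, -23.4]
contact_force: [1.1, 0.2, 0.6]
gripper_width: 0.0523
gripper_force: 0.0
time_s: 13.12
tcp_pos: [0.5814, 0.1512, 0.1729]
eef_rot: [180.0, 0.0, -23.8]
contact_force: [-0.2, -0.5, -1.1]
gripper_width: 0.0519
gripper_force: 0.0
row [-0.0694 -0.0927  0.0864] rz -7.7 | tcp [0.5814 0.1512 0.1729] yaw -23.84 w 0.0519 t 13.1167
stick [ 709.7 -245.7  335.7  118.9   89.6   19.9]
```

To row units: -0.0927 m / 0.8 = -0.1159, -0.0694 m / 0.8 = -0.0868, -7.7 degrees / 180 = -0.0428.

```bash
echo '[[-0.025,-0.0338,0,0,0,-0.0167],[-0.05,-0.0663,0,0,0,-0.0428],[-0.075,-0.1,0,0,0,-0.0428],[-0.0868,-0.1159,0,0,0,-0.0428],[-0.0868,-0.1159,0.025,0,0,-0.0428],[-0.0868,-0.1159,0.0563,0,0,-0.0428],[-0.0868,-0.1159,0.0875,0,0,-0.0428],[-0.0868,-0.1159,0.1075,0,0,-0.0428],[-0.0868,-0.1159,0.1075,0,0,-0.0428],[-0.0868,-0.1159,0.1075,0,0,-0.0428]]' > m.json && python3 drive.py m.json
echo '[[0,0,0,0,0,0],[0,0,0,0,0,0],[0,0,0,0,0,0],[0,0,0,0,0,0],[0,0,0,0,0,0],[0,0,0,0,0,0],[0,0,0,0,0,0]]' > m.json && python3 drive.py m.json 0.0 30
echo '[[0,0,-0.0125,0,0,0],[0,0,-0.0375,0,0,0],[0,0,-0.075,0,0,0],[0,0,-0.1125,0,0,0],[0,0,-0.125,0,0,0],[0,0,-0.125,0,0,0],[0,0,-0.125,0,0,0]]' > m.json && python3 drive.py m.json
python3 - <<'E'
from h import *
to(.742,-.2483,.05,-90.7)
c=np.load('/tmp/t5.npz');P=world(c)
f=cv2.cvtColor(c['frame'],cv2.COLOR_RGB2HSV).astype(int)
for u in range(345,470,20): print(u,f[160,u],f[170,u],np.round(P[160,u],3),np.round(P[171,u],3))
E
```

```text
time_s: 14.0
tcp_pos: [0.5554, 0.2637, 0.0867]
eef_rot: [179.9, 0.0, -16.1]
contact_force: [-0.4, -0.1, 1.0]
gripper_width: 0.0521
gripper_force: 0.0
time_s: 14.58
tcp_pos: [0.5558, 0.2652, 0.0883]
eef_rot: [-179.9, -0.1, -16.0]
contact_force: [-1.0, -0.5, 6.5]
gripper_width: 0.029
gripper_force: 30.0
time_s: 15.17
tcp_pos: [0.5552, 0.2652, 0.1879]
eef_rot: [-179.9, -0.0, -16.1]
contact_force: [0.6, -0.2, -1.6]
gripper_width: 0.0287
gripper_force: 30.0
row [0.3215 0.4419 0.1374] rz 74.6 | tcp [0.5552 0.2652 0.1879] yaw -16.06 w 0.0287 t 15.1667
345 [ 18  38 147] [ 18  39 149] [ 0.709 -0.083  0.017] [ 0.68  -0.082  0.014]
365 [ 17  40 146] [ 16 130 151] [ 0.709 -0.138  0.011] [ 0.676 -0.136  0.021]
385 [ 18  41 144] [ 15 132 151] [ 0.706 -0.191  0.018] [ 0.675 -0.19   0.019]
405 [ 18  41 143] [ 15 133 148] [ 0.705 -0.246  0.015] [ 0.673 -0.243  0.023]
425 [ 17  38 141] [ 15 133 148] [ 0.703 -0.3    0.015] [ 0.671 -0.296  0.023]
445 [ 19  40 135] [ 15 132 151] [ 0.702 -0.354  0.013] [ 0.67  -0.35   0.022]
465 [ 19  39 136] [ 17  43 138] [ 0.7   -0.409  0.012] [ 0.67  -0.406  0.012]
```

To row units: 0.309 m / 0.8 = 0.3863, 0.289 m / 0.8 = 0.3613, 67 degrees / 180 = 0.3722.

```bash
echo '[[0.0125,0.0175,0,0,0,0.0167],[0.0375,0.0513,0,0,0,0.0444],[0.0625,0.0863,0,0,0,0.0778],[0.0875,0.12,0,0,0,0.1111],[0.1125,0.155,0,0,0,0.1444],[0.1375,0.1888,0,0,0,0.1778],[0.1625,0.2238,0,0,0,0.2111],[0.1875,0.2575,0,0,0,0.2444],[0.2125,0.2925,0,0,0,0.2778],[0.2375,0.3263,0,0,0,0.3111],[0.2625,0.3613,0,0,0,0.3444],[0.2813,0.3863,0,0,0,0.3722]]' > m.json && python3 drive.py m.json
echo '[[0,0,0,0,0,0],[0,0,0,0,0,0],[0,0,0,0,0,0],[0,0,0,0,0,0]]' > m.json && python3 drive.py m.json
python3 - <<'E'
from h import *
c=shot('top','t6');
for c in(c,np.load('/tmp/t5.npz')):
    P=world(c); S=cv2.cvtColor(c['frame'],cv2.COLOR_RGB2HSV)[...,1]
    m=np.zeros(S.shape,bool);m[142:178,346:464]=True
    print('stick0',rect(P[m&(S>85)]), 'board',rect(blob(P*(S<70)[...,None],(330,480,125,192),.006,.02,1)))
to(.742,-.2483,.05,-90.7)
E
```

```text
time_s: 16.17
tcp_pos: [0.6856, -0.0968, 0.1851]
eef_rot: [179.8, 0.0, -83.4]
contact_force: [0.1, 0.9, -1.2]
gripper_width: 0.0291
gripper_force: 30.0
time_s: 16.5
tcp_pos: [0.6856, -0.0934, 0.1864]
eef_rot: [179.9, 0.0, -83.0]
contact_force: [0.0, 0.9, -0.4]
gripper_width: 0.0289
gripper_force: 30.0
stick0 [ 610.2 -148.7  508.5  175.7  -57.    23.1] board [ 732.9 -297.3  232.    66.7   89.8   13.4]
stick0 [ 614.4 -145.6  508.   186.1  -57.    21.2] board [ 710.1 -247.1  334.5  115.7   89.7   13.5]
row [ 0.1609 -0.0369  0.1367] rz 7.7 | tcp [ 0.6857 -0.0932  0.1868] yaw -82.95 w 0.0291 t 16.55
```

The manual's scale: shifts go in shares of 0.8 m and turns go in shares of 180 degrees. Converting my numbers, 0.1609 m / 0.8 = 0.2011, 0.14 m / 0.8 = 0.175, 7.7 degrees / 180 = 0.0428.

```bash
echo '[[0.0438,-0.01,0,0,0,0.0167],[0.0875,-0.02,0,0,0,0.0428],[0.1313,-0.03,0.025,0,0,0.0428],[0.175,-0.04,0.0563,0,0,0.0428],[0.2011,-0.0461,0.1,0,0,0.0428],[0.2011,-0.0461,0.1375,0,0,0.0428],[0.2011,-0.0461,0.1709,0,0,0.0428],[0.2011,-0.0461,0.1709,0,0,0.0428],[0.2011,-0.0461,0.1709,0,0,0.0428]]' > m.json && python3 drive.py m.json
python3 - <<'E'
from h import *
c=np.load('/tmp/t5.npz');P=world(c); S=cv2.cvtColor(c['frame'],cv2.COLOR_RGB2HSV)[...,1]
m=np.zeros(S.shape,bool);m[142:178,346:464]=True
print('stick0',rect(P[m&(S>85)&(P[...,2]<.1)]))
to(.742,-.2483,-.003,-90.7)
c=shot('top','t7');P=world(c)
w=P[100:200,330:490].reshape(-1,3);w=w[(w[:,2]>.055)&(w[:,2]<.085)]
print(rect(w),len(w), np.percentile(w[:,2],[5,50,95]),np.polyfit(w[:,1],w[:,2],1))
E
```

```text
time_s: 17.3
tcp_pos: [0.7413, -0.2485, 0.0492]
eef_rot: [179.8, 0.0, -90.7]
contact_force: [0.4, -0.1, 0.3]
gripper_width: 0.0291
gripper_force: 30.0
stick0 [ 682.1 -248.9  296.9   31.    89.1   21.2]
row [-0.0002 -0.0009  0.0522] rz 0.0 | tcp [ 0.7413 -0.2485  0.0492] yaw -90.67 w 0.0291 t 17.3
[ 741.8 -276.   244.7   33.6   89.2   74. ] 669 [0.06963137 0.07402563 0.07839022] [0.00176496 0.07450957]
```

To row units: 0.054 m / 0.8 = 0.0675, 0.053 m / 0.8 = 0.0663.

```bash
echo '[[0,0,0.0188,0,0,0],[0,0,0.0375,0,0,0],[0,0,0.0563,0,0,0],[0,0,0.0625,0,0,0],[0,0,0.0663,0,0,0],[0,0,0.0675,0,0,0],[0,0,0.0675,0,0,0]]' > m.json && python3 drive.py m.json
echo '[[0,0,0,0,0,0],[0,0,0,0,0,0],[0,0,0,0,0,0]]' > m.json && python3 drive.py m.json
```

```text
time_s: 17.93
tcp_pos: [0.7433, -0.2494, -0.0016]
eef_rot: [-179.9, -0.0, -90.7]
contact_force: [-0.1, -0.7, 0.2]
gripper_width: 0.0288
gripper_force: 30.0
time_s: 18.18
tcp_pos: [0.7426, -0.2495, -0.0026]
eef_rot: [-179.9, -0.0, -90.7]
contact_force: [0.0, 0.1, -0.2]
gripper_width: 0.0289
gripper_force: 30.0
```

To row units: 0.0015 m / 0.8 = 0.0019, 0.001 m / 0.8 = 0.0013.

```bash
echo '[[0,0,0.0013,0,0,0],[0,0,0.0019,0,0,0],[0,0,0.0019,0,0,0],[0,0,0.0019,0,0,0]]' > m.json && python3 drive.py m.json
echo '[[0,0,0,0,0,0],[0,0,0,0,0,0],[0,0,0,0,0,0],[0,0,0,0,0,0]]' > m.json && python3 drive.py m.json 0.041 30
echo '[[0,0,-0.0125,0,0,0],[0,0,-0.0375,0,0,0],[0,0,-0.075,0,0,0],[0,0,-0.1125,0,0,0],[0,0,-0.1625,0,0,0],[0,0,-0.1875,0,0,0],[0,0,-0.1875,0,0,0]]' > m.json && python3 drive.py m.json 0.052
echo '[[-0.025,0,0,0,0,0],[-0.075,0,0,0,0,0],[-0.125,0,0,0,0,0],[-0.175,0,0,0,0,0],[-0.225,0,0,0,0,0],[-0.25,0,0,0,0,0],[-0.25,0,0,0,0,0]]' > m.json && python3 drive.py m.json 0.07
python3 - <<'E'
from h import *
c=shot('top','t8');P=world(c); S=cv2.cvtColor(c['frame'],cv2.COLOR_RGB2HSV)[...,1]
for a,b in((164,179),(140,157)):
    m=np.zeros(S.shape,bool);m[a:b,346:464]=True
    print('stick',rect(P[m&(S>85)&(P[...,2]<.03)]))
for b in((325,415,195,235),(322,415,245,280),(420,510,235,280)):
    for e in(0,1): print('roller',rect(blob(P,b,.012,.06,e)))
b=(325,415,195,235)
to(.556,-.15,.1,-78)
a=cv2.resize(c['frame'][120:290,310:515,::-1],None,fx=3.9,fy=3.5,interpolation=2)
cv2.imwrite('pics/e.png',cv2.convertScaleAbs(a,alpha=1.4))
# rack now free
w=P[165:265,160:300].reshape(-1,3); w=w[(w[:,2]>.099)&(w[:,2]<.1065)]
h=w[(w[:,0]>.62)&(w[:,0]<.67)]; n=w[(w[:,0]>.46)&(w[:,0]<.5)]
for q in(h,n): print(rect(q),len(q),np.polyfit(q[:,1],q[:,0],1),q[:,1].min(),q[:,1].max(),np.median(q[:,2]))
print('notch gaps',np.round(np.sort(n[:,1])[:-1][np.diff(np.sort(n[:,1]))>.012],4),np.round(np.sort(n[:,1])[1:][np.diff(np.sort(n[:,1]))>.012],4))
E
```

```text
time_s: 18.52
tcp_pos: [0.7426, -0.2496, -0.0037]
eef_rot: [-179.9, -0.0, -90.7]
contact_force: [-1.3, 1.1, 5.9]
gripper_width: 0.029
gripper_force: 30.0
time_s: 18.85
tcp_pos: [0.7421, -0.2495, -0.0052]
eef_rot: [180.0, 0.0, -90.8]
contact_force: [0.6, 0.4, 0.0]
gripper_width: 0.0407
gripper_force: 0.0
time_s: 19.43
tcp_pos: [0.7454, -0.2506, 0.1536]
eef_rot: [-179.4, -0.2, -90.7]
contact_force: [0.2, 0.0, 1.1]
gripper_width: 0.0524
gripper_force: 0.0
time_s: 20.02
tcp_pos: [0.7451, -0.0445, 0.1459]
eef_rot: [-179.9, 0.0, -90.5]
contact_force: [-0.9, -0.8, -0.3]
gripper_width: 0.0698
gripper_force: 0.0
stick [ 679.6 -248.3  298.6   28.7   88.6   21.2]
stick [ 742.1 -250.7  294.3   32.    89.2   21. ]
roller [ 506.2 -175.    69.5    3.6   88.2   31.3]Traceback (most recent call last):
  File "<stdin>", line 7, in <module>
  File "h.py", line 14, in blob
    k,l,st,_=cv2.connectedComponentsWithStats(m); i=1+np.argmax(st[1:,4]); return W[l==i]
                                                      ~~~~~~~~~^^^^^^^^^^
    return _wrapfunc(a, 'argmax', axis=axis, out=out, **kwds)
    return bound(*args, **kwds)
ValueError: attempt to get argmax of an empty sequence
```

To row units: -0.2 m / 0.8 = -0.25, -0.18 m / 0.8 = -0.225.

```bash
echo '[[-0.025,0,0,0,0,0],[-0.075,0.025,0,0,0,0],[-0.125,0.05,0,0,0,0],[-0.175,0.075,0,0,0,0],[-0.225,0.1,0,0,0,0],[-0.25,0.1125,0,0,0,0],[-0.25,0.1125,0,0,0,0]]' > m.json && python3 drive.py m.json
python3 - <<'E'
from h import *
c=shot('top','t9');s=shot('scene','s9');P=world(c);Q=world(s)
for b in((325,415,195,235),(322,415,245,280),(420,510,235,280)):
    for e in(0,1): print('roller',rect(blob(P,b,.012,.06,e)))
to(.556,-.15,.1,-78)
a=cv2.resize(c['frame'][120:290,310:515,::-1],None,fx=3.9,fy=3.5,interpolation=2)
cv2.imwrite('pics/e.png',cv2.convertScaleAbs(a,alpha=1.4))
E
```

```text
time_s: 20.65
tcp_pos: [0.6556, 0.1558, 0.146]
eef_rot: [-180.0, 0.1, -90.6]
contact_force: [0.5, -0.2, -0.6]
gripper_width: 0.0704
gripper_force: 0.0
roller [ 506.4 -171.    77.8    3.7   88.2   32.1]Traceback (most recent call last):
  File "<stdin>", line 4, in <module>
  File "h.py", line 14, in blob
    k,l,st,_=cv2.connectedComponentsWithStats(m); i=1+np.argmax(st[1:,4]); return W[l==i]
                                                      ~~~~~~~~~^^^^^^^^^^
    return _wrapfunc(a, 'argmax', axis=axis, out=out, **kwds)
    return bound(*args, **kwds)
ValueError: attempt to get argmax of an empty sequence
```

Roller A isn't where it was, so it may have been knocked aside. I'll look at the whole picture.

View pics/t9.png

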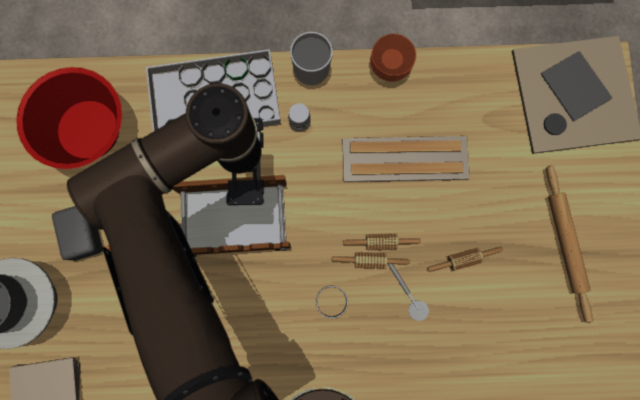

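Run:
```python
from h import *
c=np.load('/tmp/t9.npz');P=world(c)
m=np.zeros(P.shape[:2],np.uint8);m[188:300,315:515]=1
m&=((P[...,2]>.012)&(P[...,2]<.06)).astype(np.uint8)
k,l,st,ce=cv2.connectedComponentsWithStats(m)
for i in range(1,k):
    if st[i,4]>100: print(st[i],rect(P[l==i]))
```

```text
[343 233  78  17 742] [ 487.5 -170.   202.5   40.8  -89.5   34.1]
[428 247  75  24 763] [ 435.  -385.4  202.6   40.8  -76.4   34.2]
[332 252  78  28 785] [ 439.4 -138.4  196.5   56.7   72.6   33.7]
```

The picture shows both sticks flat side by side on the board. Roller A has been knocked to (381,241), almost against B at (370,260), so the fingers won't fit between them. I'll drag A clear by its free right handle at about (412,241).

To row units: 0.39 m / 0.8 = 0.4875, 0.37 m / 0.8 = 0.4625.

```bash
echo '[[0.025,0.0125,0,0,0,0],[0.0688,0.03,0,0,0,0],[0.1125,0.0475,0,0,0,0],[0.1563,0.0663,0,0,0,0],[0.2,0.0838,0,0,0,0],[0.2438,0.1013,0,0,0,0],[0.2875,0.12,0,0,0,0],[0.3313,0.1375,0,0,0,0],[0.375,0.155,0,0,0,0],[0.4188,0.1725,0,0,0,0],[0.4625,0.19,0,0,0,0],[0.4875,0.2013,0,0,0,0]]' > m.json && python3 drive.py m.json 0.04
echo '[[0,0,0,0,0,0],[0,0,0,0,0,0],[0,0,0,0,0,0]]' > m.json && python3 drive.py m.json
python3 -c "
from h import *
to(.4875,-.253,-.009,-89.5)"
```

```text
time_s: 21.75
tcp_pos: [0.4892, -0.2405, 0.1454]
eef_rot: [180.0, -0.0, -91.0]
contact_force: [0.4, -0.3, 0.3]
gripper_width: 0.0403
gripper_force: 0.0
time_s: 22.0
tcp_pos: [0.4912, -0.2374, 0.1452]
eef_rot: [-180.0, -0.0, -90.9]
contact_force: [0.2, 0.5, 0.4]
gripper_width: 0.0399
gripper_force: 0.0
row [0.0157 0.0035 0.1542] rz -1.4 | tcp [ 0.4912 -0.2374  0.1452] yaw -90.89 w 0.0399 t 22.0
```

To row units: 0.154 m / 0.8 = 0.1925, 0.145 m / 0.8 = 0.1813, -1.4 degrees / 180 = -0.0078.

```bash
echo '[[0.0196,0.0044,0.0375,0,0,-0.0078],[0.0196,0.0044,0.075,0,0,-0.0078],[0.0196,0.0044,0.1125,0,0,-0.0078],[0.0196,0.0044,0.15,0,0,-0.0078],[0.0196,0.0044,0.1813,0,0,-0.0078],[0.0196,0.0044,0.1925,0,0,-0.0078],[0.0196,0.0044,0.1925,0,0,-0.0078],[0.0196,0.0044,0.1925,0,0,-0.0078]]' > m.json && python3 drive.py m.json
echo '[[0,0,0,0,0,0],[0,0,0,0,0,0],[0,0,0,0,0,0],[0,0,0,0,0,0],[0,0,0,0,0,0],[0,0,0,0,0,0]]' > m.json && python3 drive.py m.json 0.0 15
echo '[[0,-0.0063,0,0,0,0],[0,-0.0125,0,0,0,0],[0,-0.025,0,0,0,0],[0,-0.0375,0,0,0,0],[0,-0.05,0,0,0,0],[0,-0.0625,0,0,0,0],[0,-0.075,0,0,0,0],[0,-0.075,0,0,0,0],[0,-0.075,0,0,0,0]]' > m.json && python3 drive.py m.json
echo '[[0,0,0,0,0,0],[0,0,0,0,0,0],[0,0,0,0,0,0],[0,0,0,0,0,0]]' > m.json && python3 drive.py m.json 0.04
echo '[[0,0,-0.025,0,0,0],[0,0,-0.0625,0,0,0],[0,0,-0.1,0,0,0],[0,0,-0.1375,0,0,0],[0,0,-0.175,0,0,0],[0,0,-0.175,0,0,0],[0,0,-0.175,0,0,0]]' > m.json && python3 drive.py m.json
```

```text
time_s: 22.67
tcp_pos: [0.4883, -0.2517, -0.0085]
eef_rot: [180.0, -0.0, -89.3]
contact_force: [0.3, 0.6, 0.7]
gripper_width: 0.0397
gripper_force: 0.0
time_s: 23.17
tcp_pos: [0.4881, -0.252, -0.0084]
eef_rot: [-179.9, -0.0, -89.3]
contact_force: [-0.5, -1.2, 2.2]
gripper_width: 0.0137
gripper_force: 15.0
time_s: 23.92
tcp_pos: [0.5497, -0.2512, -0.0088]
eef_rot: [-179.9, -0.0, -89.3]
contact_force: [1.3, 0.7, 2.3]
gripper_width: 0.0135
gripper_force: 15.0
time_s: 24.25
tcp_pos: [0.547, -0.2511, -0.0091]
eef_rot: [180.0, 0.0, -89.4]
contact_force: [-0.6, -0.0, -0.0]
gripper_width: 0.0345
gripper_force: 0.0
time_s: 24.83
tcp_pos: [0.5486, -0.2514, 0.1332]
eef_rot: [-179.8, -0.0, -89.4]
contact_force: [-0.9, -0.0, -0.6]
gripper_width: 0.04
gripper_force: 0.0
```

Run:
```python
from h import *
for n,b in(('top',(160,300,160,265)),('scene',(285,405,100,225))):
    c=shot(n,n+'10');P=world(c)
    w=P[b[2]:b[3],b[0]:b[1]].reshape(-1,3); w=w[(w[:,2]>.0985)&(w[:,2]<.1075)]
    t=w[:,1]-.22; xr=w[:,0]+.0367*t
    for q in(w[abs(xr-.646)<.02],w[abs(xr-.478)<.02]):
        print(n,len(q),rect(q),np.polyfit(q[:,1]-.22,q[:,0],1))
        y=np.sort(q[:,1]*1000); g=np.diff(y)>10; print(np.round(y[:-1][g]),np.round(y[1:][g]))
to(.435,-.3855,.05,-76.4)
```

```text
top 493 [645.7 222.6 289.7  13.6 -87.8 104.4] [-0.03873715  0.64557071]
[] []
top 313 [477.9 216.3 289.3  12.1 -87.8 104.1] [-0.03946909  0.47778682]
[ 90. 166. 243. 314.] [114. 191. 267. 342.]
scene 321 [647.5 222.6 295.6  15.4 -87.8 103.1] [-0.03839111  0.64789259]
[] []
scene 183 [473.4 271.9 403.4  28.7 -88.7 103.2] [-0.03799001  0.48001627]
[ 85. 162. 240. 312. 361. 439.] [113. 194. 267. 343. 431. 468.]
row [0.1334 0.1133 0.0805] rz -13.0 | tcp [ 0.5469 -0.2509  0.1305] yaw -89.37 w 0.0401 t 24.9333
```

To row units: 0.1334 m / 0.8 = 0.1668, 0.06 m / 0.8 = 0.075, -13 degrees / 180 = -0.0722.

```bash
echo '[[0.0375,0.0313,0,0,0,-0.0167],[0.075,0.0625,0,0,0,-0.0333],[0.1125,0.095,0,0,0,-0.05],[0.15,0.1275,0,0,0,-0.0722],[0.1668,0.1416,0.0375,0,0,-0.0722],[0.1668,0.1416,0.075,0,0,-0.0722],[0.1668,0.1416,0.1,0,0,-0.0722],[0.1668,0.1416,0.1,0,0,-0.0722],[0.1668,0.1416,0.1,0,0,-0.0722],[0.1668,0.1416,0.1,0,0,-0.0722]]' > m.json && python3 drive.py m.json 0.06
python3 - <<'E'
from h import *
to(.435,-.3855,-.0128,-76.4)
s=shot('scene','s11');Q=world(s);P=world(shot('top','t11'))
for W,b in((P,(315,425,180,275)),(Q,(150,300,190,300))):
    m=np.zeros(W.shape[:2],np.uint8);m[b[2]:b[3],b[0]:b[1]]=1
    m&=((W[...,2]>.010)&(W[...,2]<.05)).astype(np.uint8)
    k,l,st,ce=cv2.connectedComponentsWithStats(m)
    for i in range(1,k):
        if st[i,4]>100: print(st[i],rect(W[l==i]))
E
```

```text
time_s: 25.77
tcp_pos: [0.4363, -0.386, 0.0515]
eef_rot: [180.0, -0.0, -76.3]
contact_force: [-0.2, 1.0, -0.2]
gripper_width: 0.0602
gripper_force: 0.0
row [-0.0008  0.0011  0.0643] rz 0.1 | tcp [ 0.4363 -0.386   0.0515] yaw -76.31 w 0.0602 t 25.7667
[342 210  51  16 541] [ 550.  -134.7  132.2   39.9   88.3   35.5]
[332 252  60  16 652] [ 440.8 -115.3  154.2   39.4   87.8   35.7]
[215 199  54  38 546] [ 442.1 -139.3  199.5   56.1   75.    29.2]
[231 224  54  44 580] [ 553.  -169.8  202.7   43.4   89.8   30.2]
[ 246  253   54   47 1178] [ 658.1 -206.5  147.5  146.6   45.2   17.4]
[150 267  29  31 303] [ 444.9 -437.9   93.5   42.7  -89.8   28. ]
```

To row units: 0.064 m / 0.8 = 0.08, 0.06 m / 0.8 = 0.075.

```bash
echo '[[0,0.0013,0.025,0,0,0],[0,0.0013,0.0563,0,0,0],[0,0.0013,0.075,0,0,0],[0,0.0013,0.08,0,0,0],[0,0.0013,0.08,0,0,0],[0,0.0013,0.08,0,0,0]]' > m.json && python3 drive.py m.json
echo '[[0,0,0,0,0,0],[0,0,0,0,0,0],[0,0,0,0,0,0],[0,0,0,0,0,0],[0,0,0,0,0,0],[0,0,0,0,0,0]]' > m.json && python3 drive.py m.json 0.0 35
echo '[[0,0,-0.025,0,0,0],[0,0,-0.0625,0,0,0],[0,0,-0.1,0,0,0],[0,0,-0.1375,0,0,0],[0,0,-0.175,0,0,0],[0,0,-0.2,0,0,0],[0,0,-0.2,0,0,0],[0,0,-0.2,0,0,0]]' > m.json && python3 drive.py m.json
python3 - <<'E'
from h import *
to(.5321,.1041,.135,2.2)
E
```

```text
time_s: 26.37
tcp_pos: [0.4359, -0.3864, -0.0117]
eef_rot: [-179.9, -0.1, -76.3]
contact_force: [-0.9, -1.0, 1.1]
gripper_width: 0.0599
gripper_force: 0.0
time_s: 26.87
tcp_pos: [0.4354, -0.3863, -0.0122]
eef_rot: [-180.0, -0.0, -76.3]
contact_force: [-0.8, 1.6, 5.6]
gripper_width: 0.0395
gripper_force: 35.0
time_s: 27.53
tcp_pos: [0.4355, -0.3862, 0.1483]
eef_rot: [-179.9, -0.1, -76.4]
contact_force: [-1.7, 0.3, -0.4]
gripper_width: 0.0395
gripper_force: 35.0
row [-0.4537 -0.2095  0.0132] rz -78.6 | tcp [ 0.4355 -0.3862  0.1483] yaw -76.36 w 0.0395 t 27.5333
```

To row units: -0.38 m / 0.8 = -0.475, -0.115 m / 0.8 = -0.1438, -67 degrees / 180 = -0.3722.

```bash
echo '[[-0.0188,-0.0088,0,0,0,-0.0167],[-0.0563,-0.0263,0,0,0,-0.0444],[-0.1,-0.0463,0,0,0,-0.0778],[-0.1438,-0.0663,0,0,0,-0.1111],[-0.1875,-0.0863,0,0,0,-0.1444],[-0.2313,-0.1063,0,0,0,-0.1778],[-0.275,-0.1275,0,0,0,-0.2111],[-0.3188,-0.1475,0,0,0,-0.2444],[-0.3625,-0.1675,0,0,0,-0.2778],[-0.4063,-0.1875,0,0,0,-0.3111],[-0.45,-0.2075,0,0,0,-0.3444],[-0.475,-0.2188,0,0,0,-0.3722]]' > m.json && python3 drive.py m.json
echo '[[0,0,0,0,0,0],[0,0,0,0,0,0],[0,0,0,0,0,0]]' > m.json && python3 drive.py m.json
python3 - <<'E'
from h import *
to(.535,.104,.1,2.2)
E
```

```text
time_s: 28.53
tcp_pos: [0.515, 0.0275, 0.1458]
eef_rot: [180.0, 0.1, -9.0]
contact_force: [0.7, -1.1, -1.3]
gripper_width: 0.0399
gripper_force: 35.0
time_s: 28.78
tcp_pos: [0.5143, 0.0242, 0.1459]
eef_rot: [179.9, 0.1, -9.4]
contact_force: [0.1, 0.6, -1.1]
gripper_width: 0.0398
gripper_force: 35.0
row [ 0.0074 -0.0822  0.0458] rz -11.6 | tcp [0.5143 0.0242 0.1459] yaw -9.4 w 0.0398 t 28.7833
```

To row units: -0.0822 m / 0.8 = -0.1028, -0.07 m / 0.8 = -0.0875, -11.6 degrees / 180 = -0.0644.

```bash
echo '[[0.0025,-0.025,0,0,0,-0.0222],[0.005,-0.0563,0,0,0,-0.0444],[0.0088,-0.0875,0,0,0,-0.0644],[0.0093,-0.1028,0.0188,0,0,-0.0644],[0.0093,-0.1028,0.0375,0,0,-0.0644],[0.0093,-0.1028,0.0573,0,0,-0.0644],[0.0093,-0.1028,0.0573,0,0,-0.0644],[0.0093,-0.1028,0.0573,0,0,-0.0644],[0.0093,-0.1028,0.0573,0,0,-0.0644]]' > m.json && python3 drive.py m.json
cat >> h.py <<'E'
def hand(nm,ax):
    "roller held near rack: handle points above cheeks, z within 15 mm of the axis height ax"
    s=r.get_state(); tc=s['tcp_pos']
    for cam in('top','scene'):
        P=world(shot(cam,nm+cam)).reshape(-1,3); m=(abs(P[:,0]-tc[0])<.13)&(abs(P[:,1]-tc[1])<.03)&(abs(P[:,2]-ax)<.013)
        q=P[m]
        for sg in(-1,1):
            h=q[((q[:,0]-tc[0])*sg>.045)]
            if len(h)>5:
                print(cam,sg,len(h),'y-tcp %.1f'%(1000*(np.median(h[:,1])-tc[1])),'x range',np.round(1000*np.percentile(h[:,0],[1,99])-1000*tc[0],1),'z top %.1f'%(1000*np.percentile(h[:,2],85)),'slope %.3f'%np.polyfit(h[:,0],h[:,1],1)[0])
    print('tcp',np.round(tc,4))
E
python3 - <<'E'
from h import *
hand('h1',.132)
a=cv2.imread('pics/h1top.png')[170:270,190:310]; b=cv2.imread('pics/h1scene.png')[100:230,280:400]
cv2.imwrite('pics/f.png',cv2.convertScaleAbs(np.hstack([cv2.resize(a,(400,400)),cv2.resize(b,(400,400))]),alpha=1.5))
to(.535,.104,.1,2.2)
E
```

```text
time_s: 29.53
tcp_pos: [0.5364, 0.1036, 0.1019]
eef_rot: [180.0, -0.0, 2.2]
contact_force: [0.8, -0.1, -0.8]
gripper_width: 0.0398
gripper_force: 35.0
top -1 131 y-tcp -4.0 x range [-101.6  -46.7] z top 142.7 slope 0.023
scene -1 15 y-tcp -5.0 x range [-100.1  -84. ] z top 140.3 slope -0.056
scene 1 83 y-tcp -0.2 x range [ 47.  103.4] z top 141.6 slope 0.051
tcp [0.5364 0.1036 0.1019]
row [-0.0016  0.      0.0023] rz -0.0 | tcp [0.5366 0.1041 0.1023] yaw 2.2 w 0.0396 t 29.6333
```

View pics/f.png

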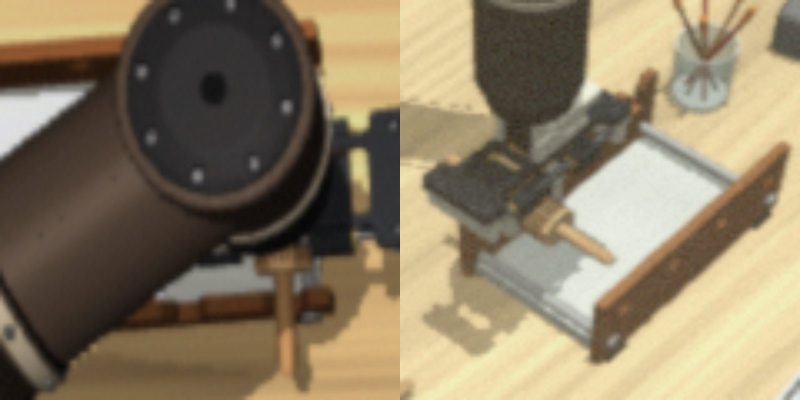

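The picture shows the roller centred in the gripper. The left crop has its -x handle over the bay-0 notch at about (285,310), and the right crop has the other handle short of the hole cheek. Lowering it now.

To row units: 0.042 m / 0.8 = 0.0525, -0.001 m / 0.8 = -0.0013.

```bash
echo '[[-0.0013,-0.0013,0.0125,0,0,0],[-0.0013,-0.0013,0.0313,0,0,0],[-0.0013,-0.0013,0.0438,0,0,0],[-0.0013,-0.0013,0.0525,0,0,0],[-0.0013,-0.0013,0.0525,0,0,0],[-0.0013,-0.0013,0.0525,0,0,0]]' > m.json && python3 drive.py m.json
echo '[[0,0,0.0063,0,0,0],[0,0,0.0125,0,0,0],[0,0,0.0188,0,0,0],[0,0,0.0225,0,0,0],[0,0,0.0225,0,0,0],[0,0,0.0225,0,0,0]]' > m.json && python3 drive.py m.json
python3 - <<'E'
from h import *
to(.567,.1055,.042,2.2)
s=r.get_state();print(s['contact_force'],s['moment'])
E
```

```text
time_s: 30.13
tcp_pos: [0.5348, 0.1052, 0.059]
eef_rot: [180.0, 0.0, 2.3]
contact_force: [-0.4, 0.3, -0.9]
gripper_width: 0.0395
gripper_force: 35.0
time_s: 30.63
tcp_pos: [0.5348, 0.1053, 0.0411]
eef_rot: [180.0, 0.0, 2.3]
contact_force: [-1.0, 0.4, -0.8]
gripper_width: 0.0395
gripper_force: 35.0
row [ 0.0322  0.0011 -0.001 ] rz 0.1 | tcp [0.5348 0.1053 0.0411] yaw 2.25 w 0.0395 t 30.6333
[-0.99359955  0.36592728 -0.82538384] [-0.02132202  0.0197045  -0.06004911]
```

To row units: 0.015 m / 0.8 = 0.0188, -0.001 m / 0.8 = -0.0013.

```bash
echo '[[0.0038,0,-0.0013,0,0,0],[0.0075,0,-0.0013,0,0,0],[0.0113,0,-0.0013,0,0,0],[0.015,0,-0.0013,0,0,0],[0.0188,0,-0.0013,0,0,0],[0.0188,0,-0.0013,0,0,0]]' > m.json && python3 drive.py m.json
echo '[[0.0038,0,0,0,0,0],[0.0075,0,0,0,0,0],[0.0113,0,0,0,0,0],[0.0113,0,0,0,0,0]]' > m.json && python3 drive.py m.json
```

```text
time_s: 31.13
tcp_pos: [0.5507, 0.106, 0.0423]
eef_rot: [-180.0, -0.0, 2.2]
contact_force: [0.7, 0.7, -1.0]
gripper_width: 0.0399
gripper_force: 35.0
time_s: 31.47
tcp_pos: [0.5596, 0.1064, 0.0423]
eef_rot: [-180.0, -0.0, 2.3]
contact_force: [0.1, 0.3, -0.9]
gripper_width: 0.04
gripper_force: 35.0
```

```bash
echo '[[0.0038,0,0,0,0,0],[0.0075,0,0,0,0,0],[0.0094,0,0,0,0,0],[0.0094,0,0.0013,0,0,0],[0.0094,0,0.0025,0,0,0],[0.0094,0,0.0031,0,0,0],[0.0094,0,0.0031,0,0,0]]' > m.json && python3 drive.py m.json
echo '[[0,0,0,0,0,0],[0,0,0,0,0,0],[0,0,0,0,0,0],[0,0,0,0,0,0]]' > m.json && python3 drive.py m.json 0.055 35
echo '[[0,0,-0.0125,0,0,0],[0,0,-0.0375,0,0,0],[0,0,-0.075,0,0,0],[0,0,-0.1125,0,0,0],[0,0,-0.15,0,0,0],[0,0,-0.1625,0,0,0],[0,0,-0.1625,0,0,0]]' > m.json && python3 drive.py m.json
python3 - <<'E'
from h import *
to(.551,-.17,.08,-90)
E
```

```text
time_s: 32.05
tcp_pos: [0.5664, 0.1066, 0.0399]
eef_rot: [180.0, -0.0, 2.3]
contact_force: [-0.2, 0.3, 0.0]
gripper_width: 0.0397
gripper_force: 35.0
time_s: 32.38
tcp_pos: [0.5664, 0.1066, 0.0398]
eef_rot: [-180.0, -0.0, 2.3]
contact_force: [-0.3, 0.3, 0.7]
gripper_width: 0.0542
gripper_force: 0.0
time_s: 32.97
tcp_pos: [0.5683, 0.1073, 0.1742]
eef_rot: [-179.9, -0.4, 2.3]
contact_force: [0.7, -0.3, -0.1]
gripper_width: 0.0547
gripper_force: 0.0
row [-0.0289  0.2766  0.0933] rz 92.3 | tcp [0.5683 0.1073 0.1742] yaw 2.27 w 0.0547 t 32.9667
```

```bash
cat >> h.py <<'E'
def table(nm):
    for n,b in(('top',(315,515,190,280)),('scene',(140,310,190,310))):
        W=world(shot(n,nm+n)); m=np.zeros(W.shape[:2],np.uint8);m[b[2]:b[3],b[0]:b[1]]=1
        m&=((W[...,2]>.012)&(W[...,2]<.05)).astype(np.uint8)
        k,l,st,ce=cv2.connectedComponentsWithStats(m)
        for i in range(1,k):
            if st[i,4]>150:
                p=W[l==i]; q=p[(p[:,2]>.031)]; print(n,rect(p),'barrel top',rect(q))
def hung(nm,ys):
    for n in('top','scene'):
        W=world(shot(n,nm+n)).reshape(-1,3)
        for bx,y in ys:
            m=(abs(W[:,1]-y)<.027)&(abs(W[:,0]-bx)<.125)&(W[:,2]>.055)&(W[:,2]<.097)
            q=W[m]; b=q[q[:,2]>.083]
            if len(q)>10: print(n,y,len(q),rect(q),'barrel',rect(b) if len(b)>5 else '')
E
python3 - <<'E'
from h import *
table('k1'); hung('k1r',[(.567,.1055)])
E
```

```text
top [ 549.3 -169.2  201.8   39.3   88.2   34.4] barrel top [ 549.7 -166.8  197.    37.7   88.7   39.2]
top [ 439.4 -138.4  196.4   55.8   72.7   33.5] barrel top [ 439.7 -138.7  186.1   38.8   88.2   38.8]
scene [ 442.1 -140.1  203.3   45.    84.7   29.3] barrel top [ 443.7 -138.8   80.5   39.    87.7   38.8]
scene [ 552.7 -169.6  203.7   42.3  -89.8   30.1] barrel top [ 553.6 -190.9  121.3   37.5  -89.2   38.3]
scene [ 713.7 -209.2  258.4  119.1   89.3   18.6] barrel top [ 0.  0.  0.  0.  0. nan]
top 0.1055 376 [ 5.181e+02  1.079e+02  1.034e+02  4.750e+01 -4.000e-01  8.370e+01] barrel [522.6 103.3  93.8  38.   -0.8  90.3]
scene 0.1055 599 [ 5.698e+02  1.049e+02  2.010e+02  5.300e+01 -1.000e-01  8.130e+01] barrel [568.9  99.8 180.1  52.6   3.4  90.1]
  return _methods._mean(a, axis=axis, dtype=dtype,
  ret = ret.dtype.type(ret / rcount)
```

To row units: 0.276 m / 0.8 = 0.345, 0.27 m / 0.8 = 0.3375, 84 degrees / 180 = 0.4667.

```bash
echo '[[-0.0038,0.025,0,0,0,0.0389],[-0.0075,0.0563,0,0,0,0.0778],[-0.0113,0.0875,0,0,0,0.1167],[-0.015,0.125,0,0,0,0.1556],[-0.0188,0.1625,0,0,0,0.1944],[-0.0213,0.2,0,0,0,0.2333],[-0.025,0.2375,0,0,0,0.2722],[-0.0288,0.275,0,0,0,0.3111],[-0.0325,0.3125,0,0,0,0.35],[-0.035,0.3375,0,0,0,0.3889],[-0.0361,0.345,0,0,0,0.4278],[-0.0361,0.345,0,0,0,0.4667]]' > m.json && python3 drive.py m.json 0.06
echo '[[0,0,0.025,0,0,0.0222],[0,0,0.0625,0,0,0.05],[0,0,0.1,0,0,0.05],[0,0,0.125,0,0,0.05],[0,0,0.125,0,0,0.05],[0,0,0.125,0,0,0.05]]' > m.json && python3 drive.py m.json
python3 - <<'E'
from h import *
to(.551,-.1695,-.0125,-91)
E
```

```text
time_s: 34.17
tcp_pos: [0.5471, -0.1722, 0.168]
eef_rot: [179.8, 0.0, -82.2]
contact_force: [-0.0, 0.2, 0.5]
gripper_width: 0.0602
gripper_force: 0.0
time_s: 34.67
tcp_pos: [0.547, -0.1705, 0.0682]
eef_rot: [179.7, -0.0, -90.7]
contact_force: [0.9, -0.7, 0.7]
gripper_width: 0.0601
gripper_force: 0.0
row [-0.001  -0.0043  0.0807] rz 0.3 | tcp [ 0.547  -0.1705  0.0682] yaw -90.74 w 0.0601 t 34.6667
```

To row units: 0.08 m / 0.8 = 0.1, 0.078 m / 0.8 = 0.0975.

```bash
echo '[[-0.0013,-0.005,0.025,0,0,0],[-0.0013,-0.005,0.0563,0,0,0],[-0.0013,-0.005,0.0813,0,0,0],[-0.0013,-0.005,0.0975,0,0,0],[-0.0013,-0.005,0.1,0,0,0],[-0.0013,-0.005,0.1,0,0,0],[-0.0013,-0.005,0.1,0,0,0]]' > m.json && python3 drive.py m.json
echo '[[0,0,0,0,0,0],[0,0,0,0,0,0],[0,0,0,0,0,0],[0,0,0,0,0,0],[0,0,0,0,0,0],[0,0,0,0,0,0]]' > m.json && python3 drive.py m.json 0.0 35
echo '[[0,0,-0.025,0,0,0],[0,0,-0.0625,0,0,0],[0,0,-0.1,0,0,0],[0,0,-0.1375,0,0,0],[0,0,-0.175,0,0,0],[0,0,-0.2,0,0,0],[0,0,-0.2,0,0,0],[0,0,-0.2,0,0,0]]' > m.json && python3 drive.py m.json
python3 - <<'E'
from h import *
to(.532,.1805,.14,2.2)
E
```

```text
time_s: 35.25
tcp_pos: [0.5537, -0.1695, -0.0087]
eef_rot: [-179.9, -0.0, -90.7]
contact_force: [0.9, -0.3, 1.2]
gripper_width: 0.06
gripper_force: 0.0
time_s: 35.75
tcp_pos: [0.5524, -0.1694, -0.0096]
eef_rot: [-180.0, -0.0, -90.7]
contact_force: [-2.9, 1.4, 6.7]
gripper_width: 0.04
gripper_force: 35.0
time_s: 36.42
tcp_pos: [0.553, -0.1692, 0.1509]
eef_rot: [-179.8, 0.0, -90.8]
contact_force: [-0.3, -0.3, -1.3]
gripper_width: 0.0398
gripper_force: 35.0
row [-0.3494  0.0256  0.011 ] rz -93.0 | tcp [ 0.553  -0.1692  0.1509] yaw -90.76 w 0.0398 t 36.4167
```

To row units: -0.335 m / 0.8 = -0.4188, 0.001 m / 0.8 = 0.0013, -82 degrees / 180 = -0.4556.

```bash
echo '[[-0.0188,0.0013,0,0,0,-0.0278],[-0.0563,0.0038,0,0,0,-0.0667],[-0.0938,0.0063,0,0,0,-0.1056],[-0.1313,0.01,0,0,0,-0.1444],[-0.1688,0.0125,0,0,0,-0.1833],[-0.2063,0.015,0,0,0,-0.2222],[-0.2438,0.0175,0,0,0,-0.2611],[-0.2813,0.02,0,0,0,-0.3],[-0.3188,0.0238,0,0,0,-0.3389],[-0.3563,0.0263,0,0,0,-0.3778],[-0.3938,0.0288,0,0,0,-0.4167],[-0.4188,0.0313,0,0,0,-0.4556]]' > m.json && python3 drive.py m.json
echo '[[-0.0025,0,0,0,0,-0.0333],[-0.0025,0,0,0,0,-0.0611],[-0.0025,0,0,0,0,-0.0611],[-0.0025,0,0,0,0,-0.0611]]' > m.json && python3 drive.py m.json
python3 - <<'E'
from h import *
to(.532,.1812,.1,2.2)
E
```

```text
time_s: 37.42
tcp_pos: [0.5307, 0.1678, 0.148]
eef_rot: [179.9, 0.1, -8.4]
contact_force: [-0.0, 0.0, -0.4]
gripper_width: 0.04
gripper_force: 35.0
time_s: 37.75
tcp_pos: [0.529, 0.1659, 0.1484]
eef_rot: [179.9, 0.1, 2.1]
contact_force: [-0.4, 0.5, -0.9]
gripper_width: 0.0399
gripper_force: 35.0
row [ 0.0036 -0.0152  0.0484] rz -0.1 | tcp [0.529  0.1659 0.1484] yaw 2.09 w 0.0399 t 37.75
```

To row units: 0.0484 m / 0.8 = 0.0605, 0.04 m / 0.8 = 0.05.

```bash
echo '[[0.0045,-0.019,0.0125,0,0,0],[0.0045,-0.019,0.0313,0,0,0],[0.0045,-0.019,0.05,0,0,0],[0.0045,-0.019,0.0605,0,0,0],[0.0045,-0.019,0.0605,0,0,0],[0.0045,-0.019,0.0605,0,0,0],[0.0045,-0.019,0.0605,0,0,0]]' > m.json && python3 drive.py m.json
python3 - <<'E'
from h import *
hand('h2',.13)
to(.532,.1812,.0444,2.2)
E
```

```text
time_s: 38.33
tcp_pos: [0.5333, 0.1817, 0.1019]
eef_rot: [-180.0, -0.0, 2.2]
contact_force: [0.3, 0.0, -0.6]
gripper_width: 0.0399
gripper_force: 35.0
top -1 132 y-tcp -3.2 x range [-100.9  -45.8] z top 140.3 slope 0.029
top 1 29 y-tcp 0.1 x range [ 79.5 100.3] z top 140.3 slope 0.362
scene 1 80 y-tcp -0.4 x range [ 45.5 103.3] z top 138.6 slope 0.038
tcp [0.5333 0.1817 0.1019]
row [-0.0015  0.0006  0.0579] rz 0.0 | tcp [0.5334 0.1818 0.1023] yaw 2.22 w 0.0397 t 38.4333
```

To row units: 0.04 m / 0.8 = 0.05, 0.035 m / 0.8 = 0.0438.

```bash
echo '[[-0.0013,0,0.0125,0,0,0],[-0.0013,0,0.0313,0,0,0],[-0.0013,0,0.0438,0,0,0],[-0.0013,0,0.05,0,0,0],[-0.0013,0,0.05,0,0,0],[-0.0013,0,0.05,0,0,0]]' > m.json && python3 drive.py m.json
echo '[[0,0,0.0063,0,0,0],[0,0,0.0125,0,0,0],[0,0,0.0188,0,0,0],[0,0,0.0219,0,0,0],[0,0,0.0219,0,0,0],[0,0,0.0219,0,0,0]]' > m.json && python3 drive.py m.json
```

```text
time_s: 38.93
tcp_pos: [0.5318, 0.1815, 0.0612]
eef_rot: [180.0, 0.0, 2.3]
contact_force: [-0.5, -0.2, -0.5]
gripper_width: 0.0398
gripper_force: 35.0
time_s: 39.43
tcp_pos: [0.5317, 0.1814, 0.0437]
eef_rot: [180.0, 0.0, 2.3]
contact_force: [0.5, 0.3, -1.9]
gripper_width: 0.0395
gripper_force: 35.0
```

To row units: 0.015 m / 0.8 = 0.0188, 0.012 m / 0.8 = 0.015.

```bash
echo '[[0.0038,0,-0.0006,0,0,0],[0.0075,0,-0.0006,0,0,0],[0.0113,0,-0.0006,0,0,0],[0.015,0,-0.0006,0,0,0],[0.0188,0,-0.0006,0,0,0],[0.0188,0,-0.0006,0,0,0]]' > m.json && python3 drive.py m.json
echo '[[0.0038,0,0,0,0,0],[0.0075,0,0,0,0,0],[0.0113,0,0,0,0,0],[0.0113,0,0,0,0,0]]' > m.json && python3 drive.py m.json
python3 -c "
from h import *
hand('h3',.074)"
```

```text
time_s: 39.93
tcp_pos: [0.5475, 0.1822, 0.0444]
eef_rot: [-180.0, -0.0, 2.2]
contact_force: [0.4, 0.1, -1.1]
gripper_width: 0.0395
gripper_force: 35.0
time_s: 40.27
tcp_pos: [0.5564, 0.1826, 0.0443]
eef_rot: [-180.0, -0.0, 2.2]
contact_force: [0.9, 0.3, -1.4]
gripper_width: 0.04
gripper_force: 35.0
top -1 139 y-tcp -4.0 x range [-100.1  -45.9] z top 82.7 slope -0.002
top 1 17 y-tcp -16.2 x range [84.8 88.1] z top 81.6 slope 0.998
scene -1 10 y-tcp -2.1 x range [-100.8  -77.8] z top 84.0 slope 0.223
scene 1 90 y-tcp -0.7 x range [ 46.6 102.6] z top 82.2 slope -0.004
tcp [0.5564 0.1826 0.0443]
```

To row units: 0.0075 m / 0.8 = 0.0094, 0.0025 m / 0.8 = 0.0031.

```bash
echo '[[0.0038,0,0,0,0,0],[0.0075,0,0,0,0,0],[0.0094,0,0,0,0,0],[0.0094,0,0.0013,0,0,0],[0.0094,0,0.0025,0,0,0],[0.0094,0,0.0031,0,0,0],[0.0094,0,0.0031,0,0,0]]' > m.json && python3 drive.py m.json
echo '[[0,0,0,0,0,0],[0,0,0,0,0,0],[0,0,0,0,0,0],[0,0,0,0,0,0]]' > m.json && python3 drive.py m.json 0.05 35
echo '[[0,0,-0.0125,0,0,0],[0,0,-0.0375,0,0,0],[0,0,-0.075,0,0,0],[0,0,-0.1125,0,0,0],[0,0,-0.15,0,0,0],[0,0,-0.1625,0,0,0],[0,0,-0.1625,0,0,0]]' > m.json && python3 drive.py m.json
python3 - <<'E'
from h import *
table('k2'); hung('k2r',[(.567,.1055),(.564,.182)])
to(.442,-.1395,.08,-94.5)
E
```

```text
time_s: 40.95
tcp_pos: [0.5635, 0.1828, 0.0425]
eef_rot: [-180.0, -0.0, 2.3]
contact_force: [-0.9, -0.9, 2.1]
gripper_width: 0.0397
gripper_force: 35.0
time_s: 41.28
tcp_pos: [0.5632, 0.1827, 0.0417]
eef_rot: [180.0, 0.0, 2.3]
contact_force: [-0.1, -1.1, 0.4]
gripper_width: 0.0495
gripper_force: 0.0
time_s: 41.87
tcp_pos: [0.5651, 0.1837, 0.1763]
eef_rot: [-179.8, -0.3, 2.3]
contact_force: [0.9, -0.2, -0.1]
gripper_width: 0.05
gripper_force: 0.0
top [ 439.4 -138.4  196.8   55.4   72.7   33. ] barrel top [ 439.6 -140.5  179.    38.8   88.3   38.9]
scene [ 442.7 -139.2  203.1   45.    83.4   29.2] barrel top [ 443.4 -139.2   81.9   39.4   85.9   38.1]
scene [ 714.2 -212.5  266.7  119.6   89.2   18.6] barrel top [ 0.  0.  0.  0.  0. nan]
top 0.1055 501 [566.5  98.2 199.9  51.5  -5.   83.7] barrel [ 5.586e+02  1.008e+02  1.748e+02  4.250e+01 -4.000e-01  9.080e+01]
top 0.182 386 [562.1 176.  201.   50.9  -3.7  83. ] barrel [563.9 178.  181.6  38.4  -2.2  91.7]
scene 0.1055 609 [ 5.708e+02  1.057e+02  1.992e+02  5.380e+01 -1.000e-01  8.220e+01] barrel [5.682e+02 1.056e+02 1.819e+02 5.350e+01 1.000e-01 8.990e+01]
scene 0.182 566 [ 5.695e+02  1.812e+02  1.958e+02  5.330e+01 -5.000e-01  8.170e+01] barrel [ 5.652e+02  1.811e+02  1.823e+02  5.040e+01 -5.000e-01  9.000e+01]
row [-0.1328  0.3168  0.0912] rz 96.7 | tcp [0.5625 0.1824 0.1707] yaw 2.24 w 0.0498 t 42.0667
  return _methods._mean(a, axis=axis, dtype=dtype,
  ret = ret.dtype.type(ret / rcount)
```

To row units: 0.3168 m / 0.8 = 0.396, -0.1328 m / 0.8 = -0.166, 84 degrees / 180 = 0.4667.

```bash
echo '[[-0.01,0.025,0,0,0,0.0389],[-0.025,0.06,0,0,0,0.0778],[-0.04,0.095,0,0,0,0.1167],[-0.055,0.1313,0,0,0,0.1556],[-0.07,0.1675,0,0,0,0.1944],[-0.085,0.2038,0,0,0,0.2333],[-0.1,0.24,0,0,0,0.2722],[-0.1163,0.2763,0,0,0,0.3111],[-0.1313,0.3125,0,0,0,0.35],[-0.1463,0.3488,0,0,0,0.3889],[-0.1613,0.385,0,0,0,0.4278],[-0.166,0.396,0,0,0,0.4667]]' > m.json && python3 drive.py m.json 0.06
echo '[[0,0,0.025,0,0,0.0333],[0,0,0.0625,0,0,0.0667],[0,0,0.1,0,0,0.0706],[0,0,0.125,0,0,0.0706],[0,0,0.125,0,0,0.0706],[0,0,0.125,0,0,0.0706],[0,0,0.125,0,0,0.0706]]' > m.json && python3 drive.py m.json
python3 - <<'E'
from h import *
to(.4415,-.1395,-.0115,-94.8)
E
```

```text
time_s: 43.07
tcp_pos: [0.4405, -0.1415, 0.1707]
eef_rot: [179.8, 0.0, -82.2]
contact_force: [0.2, 0.3, -0.2]
gripper_width: 0.0598
gripper_force: 0.0
time_s: 43.65
tcp_pos: [0.4435, -0.1391, 0.0725]
eef_rot: [-180.0, -0.0, -94.4]
contact_force: [-0.2, 0.5, -0.4]
gripper_width: 0.06
gripper_force: 0.0
row [0.0005 0.002  0.084 ] rz 0.4 | tcp [ 0.4435 -0.1391  0.0725] yaw -94.41 w 0.06 t 43.65
```

To row units: 0.084 m / 0.8 = 0.105, 0.08 m / 0.8 = 0.1.

```bash
echo '[[0,0.0013,0.025,0,0,0],[0,0.0013,0.0563,0,0,0],[0,0.0013,0.0813,0,0,0],[0,0.0013,0.1,0,0,0],[0,0.0013,0.105,0,0,0],[0,0.0013,0.105,0,0,0],[0,0.0013,0.105,0,0,0]]' > m.json && python3 drive.py m.json
echo '[[0,0,0,0,0,0],[0,0,0,0,0,0],[0,0,0,0,0,0],[0,0,0,0,0,0],[0,0,0,0,0,0],[0,0,0,0,0,0]]' > m.json && python3 drive.py m.json 0.0 35
echo '[[0,0,-0.025,0,0,0],[0,0,-0.0625,0,0,0],[0,0,-0.1,0,0,0],[0,0,-0.1375,0,0,0],[0,0,-0.175,0,0,0],[0,0,-0.2,0,0,0],[0,0,-0.2,0,0,0],[0,0,-0.2,0,0,0]]' > m.json && python3 drive.py m.json
python3 - <<'E'
from h import *
to(.5290,.2575,.14,2.2)
E
```

```text
time_s: 44.23
tcp_pos: [0.4431, -0.1389, -0.011]
eef_rot: [-179.9, 0.0, -94.4]
contact_force: [-0.4, -1.0, 0.8]
gripper_width: 0.0601
gripper_force: 0.0
time_s: 44.73
tcp_pos: [0.4422, -0.1389, -0.0115]
eef_rot: [-180.0, 0.0, -94.4]
contact_force: [-2.3, 0.6, 7.6]
gripper_width: 0.0399
gripper_force: 35.0
time_s: 45.4
tcp_pos: [0.4426, -0.1388, 0.149]
eef_rot: [-179.8, 0.0, -94.5]
contact_force: [-0.1, 0.3, -1.3]
gripper_width: 0.0397
gripper_force: 35.0
row [-0.4018 -0.0553  0.0095] rz -96.7 | tcp [ 0.4426 -0.1388  0.149 ] yaw -94.46 w 0.0397 t 45.4
```

To row units: -0.375 m / 0.8 = -0.4688, -0.36 m / 0.8 = -0.45, -82 degrees / 180 = -0.4556.

```bash
echo '[[-0.0188,-0.0025,0,0,0,-0.0278],[-0.0625,-0.0088,0,0,0,-0.0667],[-0.1063,-0.0146,0,0,0,-0.1056],[-0.15,-0.0206,0,0,0,-0.1444],[-0.1938,-0.0266,0,0,0,-0.1833],[-0.2375,-0.0325,0,0,0,-0.2222],[-0.2813,-0.0388,0,0,0,-0.2611],[-0.325,-0.0448,0,0,0,-0.3],[-0.3688,-0.0508,0,0,0,-0.3389],[-0.4125,-0.0568,0,0,0,-0.3778],[-0.45,-0.0619,0,0,0,-0.4167],[-0.4688,-0.0645,0,0,0,-0.4556]]' > m.json && python3 drive.py m.json
echo '[[-0.0025,0,0,0,0,-0.0333],[-0.0025,0,0,0,0,-0.0667],[-0.0025,0,0,0,0,-0.0817],[-0.0025,0,0,0,0,-0.0817],[-0.0025,0,0,0,0,-0.0817]]' > m.json && python3 drive.py m.json
python3 - <<'E'
from h import *
to(.529,.2573,.1,2.2)
E
```

```text
time_s: 46.4
tcp_pos: [0.5224, 0.2337, 0.1458]
eef_rot: [179.9, 0.1, -12.0]
contact_force: [-0.2, -0.1, 0.0]
gripper_width: 0.0397
gripper_force: 35.0
time_s: 46.82
tcp_pos: [0.5199, 0.2309, 0.1464]
eef_rot: [179.9, 0.1, 2.1]
contact_force: [0.1, 0.3, -1.6]
gripper_width: 0.0393
gripper_force: 35.0
row [ 0.0101 -0.0261  0.0464] rz -0.1 | tcp [0.5199 0.2309 0.1464] yaw 2.13 w 0.0393 t 46.8167
```

To row units: 0.0464 m / 0.8 = 0.058, 0.04 m / 0.8 = 0.05.

```bash
echo '[[0.0063,-0.0163,0,0,0,0],[0.0126,-0.0326,0.0125,0,0,0],[0.0126,-0.0326,0.0313,0,0,0],[0.0126,-0.0326,0.05,0,0,0],[0.0126,-0.0326,0.058,0,0,0],[0.0126,-0.0326,0.058,0,0,0],[0.0126,-0.0326,0.058,0,0,0],[0.0126,-0.0326,0.058,0,0,0]]' > m.json && python3 drive.py m.json
python3 - <<'E'
from h import *
hand('h4',.1315)
to(.529,.2573,.0425,2.2)
E
```

```text
time_s: 47.48
tcp_pos: [0.5302, 0.2583, 0.102]
eef_rot: [-180.0, -0.0, 2.2]
contact_force: [0.5, -0.2, -0.2]
gripper_width: 0.0397
gripper_force: 35.0
top -1 129 y-tcp -4.1 x range [-100.2  -45.5] z top 141.9 slope 0.025
top 1 93 y-tcp 0.7 x range [ 53.9 101.2] z top 142.8 slope 0.112
scene 1 77 y-tcp -0.5 x range [ 46.8 102.9] z top 141.3 slope 0.039
tcp [0.5302 0.2583 0.102 ]
row [-0.0013  0.001   0.0599] rz 0.0 | tcp [0.5302 0.2583 0.1024] yaw 2.25 w 0.0398 t 47.5833
```

To row units: 0.042 m / 0.8 = 0.0525, 0.035 m / 0.8 = 0.0438.

```bash
echo '[[-0.0013,0.0006,0.0125,0,0,0],[-0.0013,0.0006,0.0313,0,0,0],[-0.0013,0.0006,0.0438,0,0,0],[-0.0013,0.0006,0.0525,0,0,0],[-0.0013,0.0006,0.0525,0,0,0],[-0.0013,0.0006,0.0525,0,0,0]]' > m.json && python3 drive.py m.json
echo '[[0,0,0.0063,0,0,0],[0,0,0.0125,0,0,0],[0,0,0.0188,0,0,0],[0,0,0.0219,0,0,0],[0,0,0.0219,0,0,0],[0,0,0.0219,0,0,0]]' > m.json && python3 drive.py m.json
```

```text
time_s: 48.08
tcp_pos: [0.5286, 0.2571, 0.0591]
eef_rot: [180.0, 0.0, 2.3]
contact_force: [-0.3, 0.0, -0.7]
gripper_width: 0.0394
gripper_force: 35.0
time_s: 48.58
tcp_pos: [0.5286, 0.2572, 0.0418]
eef_rot: [180.0, 0.0, 2.3]
contact_force: [-0.4, -1.0, -0.3]
gripper_width: 0.0398
gripper_force: 35.0
```

To row units: 0.015 m / 0.8 = 0.0188, 0.012 m / 0.8 = 0.015.

```bash
echo '[[0.0038,0,-0.001,0,0,0],[0.0075,0,-0.001,0,0,0],[0.0113,0,-0.001,0,0,0],[0.015,0,-0.001,0,0,0],[0.0188,0,-0.001,0,0,0],[0.0188,0,-0.001,0,0,0]]' > m.json && python3 drive.py m.json
echo '[[0.0038,0,0,0,0,0],[0.0075,0,0,0,0,0],[0.0113,0,0,0,0,0],[0.0113,0,0,0,0,0]]' > m.json && python3 drive.py m.json
echo '[[0.0038,0,0,0,0,0],[0.0075,0,0,0,0,0],[0.0094,0,0,0,0,0],[0.0094,0,0.0013,0,0,0],[0.0094,0,0.0025,0,0,0],[0.0094,0,0.0031,0,0,0],[0.0094,0,0.0031,0,0,0]]' > m.json && python3 drive.py m.json
```

```text
time_s: 49.08
tcp_pos: [0.5444, 0.2579, 0.0427]
eef_rot: [-180.0, -0.0, 2.2]
contact_force: [0.0, -0.0, -0.8]
gripper_width: 0.0396
gripper_force: 35.0
time_s: 49.42
tcp_pos: [0.5533, 0.2583, 0.0428]
eef_rot: [-180.0, -0.0, 2.2]
contact_force: [-0.2, -0.2, -0.7]
gripper_width: 0.0397
gripper_force: 35.0
time_s: 50.0
tcp_pos: [0.5602, 0.2585, 0.0405]
eef_rot: [180.0, -0.0, 2.3]
contact_force: [-0.3, -1.2, 1.4]
gripper_width: 0.0395
gripper_force: 35.0
```

Release, rise and move aside so the whole rack can be checked.

The manual's scale: shifts go in shares of 0.8 m and turns go in shares of 180 degrees. Converting my numbers, 0.39 m / 0.8 = 0.4875, 0.05 m / 0.8 = 0.0625.

```bash
echo '[[0,0,0,0,0,0],[0,0,0,0,0,0],[0,0,0,0,0,0],[0,0,0,0,0,0]]' > m.json && python3 drive.py m.json 0.05 35
echo '[[0,0,-0.0125,0,0,0],[0,0,-0.0375,0,0,0],[0,0,-0.075,0,0,0],[0,0,-0.1125,0,0,0],[0,0,-0.15,0,0,0],[0,0,-0.1875,0,0,0],[0,0,-0.1875,0,0,0]]' > m.json && python3 drive.py m.json
echo '[[0,0.025,0,0,0,0],[0,0.0625,0,0,0,0],[0,0.1063,0,0,0,0],[0,0.15,0,0,0,0],[0,0.1938,0,0,0,0],[0,0.2375,0,0,0,0],[0,0.2813,0,0,0,0],[0,0.325,0,0,0,0],[0,0.3688,0,0,0,0],[0,0.4125,0,0,0,0],[0,0.4563,0,0,0,0],[0,0.4875,0,0,0,0]]' > m.json && python3 drive.py m.json
echo '[[0,0.025,0,0,0,0],[0,0.05,0,0,0,0],[0,0.075,0,0,0,0],[0,0.075,0,0,0,0]]' > m.json && python3 drive.py m.json
python3 - <<'E'
from h import *
hung('z',[(.567,.1055),(.564,.182),(.561,.258)])
a=cv2.imread('pics/ztop.png')[130:285,110:480]; b=cv2.imread('pics/zscene.png')[100:225,275:405]
a=cv2.resize(a,(800,335)); b=cv2.resize(b,None,fx=2.1,fy=2.1); o=np.zeros((600,800,3),np.uint8); o[:335]=a; o[336:336+b.shape[0],:b.shape[1]]=b
c=cv2.resize(cv2.imread('pics/zscene.png')[180:380,180:400],None,fx=1.3,fy=1.3); o[336:596,300:300+c.shape[1]]=c
cv2.imwrite('pics/g.png',cv2.convertScaleAbs(o,alpha=1.5))
E
```

```text
time_s: 50.33
tcp_pos: [0.5601, 0.2586, 0.0402]
eef_rot: [180.0, 0.0, 2.3]
contact_force: [-0.4, 0.1, -0.5]
gripper_width: 0.0496
gripper_force: 0.0
time_s: 50.92
tcp_pos: [0.5632, 0.2601, 0.1983]
eef_rot: [-179.7, -0.5, 2.3]
contact_force: [0.6, 0.1, 0.4]
gripper_width: 0.0498
gripper_force: 0.0
time_s: 51.92
tcp_pos: [0.5752, -0.1337, 0.191]
eef_rot: [180.0, -0.0, 2.2]
contact_force: [-0.4, -0.4, -0.2]
gripper_width: 0.05
gripper_force: 0.0
time_s: 52.25
tcp_pos: [0.5776, -0.194, 0.1906]
eef_rot: [180.0, 0.0, 2.1]
contact_force: [0.4, 0.2, 1.2]
gripper_width: 0.0502
gripper_force: 0.0
top 0.1055 784 [567.2 107.8 201.3  48.3   0.   86.1] barrel [561.2 104.3 168.8  40.5   5.1  90.9]
top 0.182 822 [ 5.629e+02  1.823e+02  2.027e+02  5.240e+01 -1.000e-01  8.600e+01] barrel [558.7 176.8 168.7  52.    3.6  90.8]
top 0.258 821 [ 5.603e+02  2.584e+02  2.028e+02  5.300e+01 -4.000e-01  8.600e+01] barrel [552.6 256.8 174.1  52.3   0.8  91. ]
scene 0.1055 605 [ 5.702e+02  1.051e+02  1.965e+02  5.330e+01 -4.000e-01  8.200e+01] barrel [5.687e+02 1.060e+02 1.813e+02 5.320e+01 3.000e-01 9.000e+01]
scene 0.182 562 [ 5.678e+02  1.817e+02  1.984e+02  5.350e+01 -2.000e-01  8.180e+01] barrel [ 5.656e+02  1.814e+02  1.826e+02  5.140e+01 -2.000e-01  9.020e+01]
scene 0.258 545 [ 5.676e+02  2.586e+02  1.953e+02  5.280e+01 -1.000e-01  8.120e+01] barrel [5.669e+02 2.578e+02 1.864e+02 5.280e+01 5.000e-01 8.980e+01]
```

View pics/g.png

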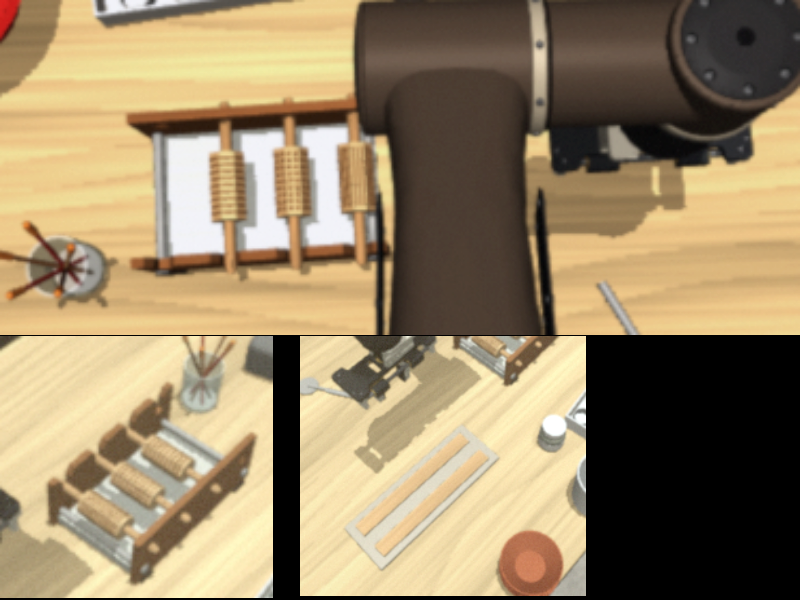

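The picture shows three rollers hung level in bays 0 to 2, at (227,185), (291,180) and (355,175), with handle ends showing past both cheeks. Both sticks lie flat on the board, and the jar still stands at (65,268).

```bash
python3 -c "
from plant import r, optics
print(r.close_job())"
```

```text
the job is handed in; nothing more can be done
None
```

I laid both guide sticks flat side by side on the ware board, then hung all three rollers level in bays 0–2, left the brush jar untouched, and handed the job in; no verdict came back.

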